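Fill the clamp bar's empty nut seats and hold it against the sprung stop

TASK

First lay the two spare nuts flat into the two empty seats of the clamp bar. Then bring the bar, nuts in place and flat on the bench, against the sprung stop, its long side flush to the fence and centred along it, and, touching only the bar, press with a steady force of about 10 N, so that the pointer stays between the two ridges; never ram the stop to the end of its travel. Finish while still pressing the bar there, as a third hand for the mate who will drive the bolts: do not let go.

Things in the scene. Friction and masses are not known exactly. Their poses are not given: they have to be found in the camera images.
- bar_post (a point): clamp bar: a loose plain steel-grey bar, 196 mm long (its own y), 56 mm wide (its own x), 18 mm thick, about 0.5 kg, lying flat on the bench, with a square upright grip post 24 x 24 mm in the middle of its top, rising to 72 mm above the bar's underside. The point lies on the post's axis, 52 mm above the underside. The bar is the same both ways round
- bar: the same clamp bar: origin at the centre of its underside, axes as above, z up
- seat_1 (a point): nut seat 1 of four in the bar's top: a square pocket 34 mm wide and 6 mm deep, its floor 12 mm above the bar's underside, at y = -72 mm along the bar. The point is where the centre of a seated nut lies, 6.5 mm above the pocket floor; a seated nut stands 7 mm above the bar. Two of the four seats already hold a nut at the start, two are empty: which ones varies
- seat_2 (a point): nut seat 2 of four in the bar's top: a square pocket 34 mm wide and 6 mm deep, its floor 12 mm above the bar's underside, at y = -34 mm along the bar. The point is where the centre of a seated nut lies, 6.5 mm above the pocket floor; a seated nut stands 7 mm above the bar. Two of the four seats already hold a nut at the start, two are empty: which ones varies
- seat_3 (a point): nut seat 3 of four in the bar's top: a square pocket 34 mm wide and 6 mm deep, its floor 12 mm above the bar's underside, at y = +34 mm along the bar. The point is where the centre of a seated nut lies, 6.5 mm above the pocket floor; a seated nut stands 7 mm above the bar. Two of the four seats already hold a nut at the start, two are empty: which ones varies
- seat_4 (a point): nut seat 4 of four in the bar's top: a square pocket 34 mm wide and 6 mm deep, its floor 12 mm above the bar's underside, at y = +72 mm along the bar. The point is where the centre of a seated nut lies, 6.5 mm above the pocket floor; a seated nut stands 7 mm above the bar. Two of the four seats already hold a nut at the start, two are empty: which ones varies
- nut_a_mid (a point): dull brownish-grey hex nut, 24 mm across the flats, 28 mm across the corners, 13 mm thick, lying flat; the point is its centre (half-way up); at yaw 0 two of its flats face +x and -x and corners point to +y and -y. It lies in one of the bar's seats at the start
- nut_b_mid (a point): dull brownish-grey hex nut, 24 mm across the flats, 28 mm across the corners, 13 mm thick, lying flat; the point is its centre (half-way up); at yaw 0 two of its flats face +x and -x and corners point to +y and -y. It lies in one of the bar's seats at the start
- nut_c_mid (a point): dull brownish-grey hex nut, 24 mm across the flats, 28 mm across the corners, 13 mm thick, lying flat; the point is its centre (half-way up); at yaw 0 two of its flats face +x and -x and corners point to +y and -y. A spare: it lies loose on the bench at the start, right of the bar
- nut_d_mid (a point): dull brownish-grey hex nut, 24 mm across the flats, 28 mm across the corners, 13 mm thick, lying flat; the point is its centre (half-way up); at yaw 0 two of its flats face +x and -x and corners point to +y and -y. A spare: it lies loose on the bench at the start, right of the bar
- stop_face (a point): sprung stop: moving steel fence, 200 mm long (y), 12 mm thick, 3 to 25 mm above the bench, before a dark base with grey housing fixed to the bench. The point: centre of its front face (robot's side), 14 mm up, moves with it; +x points into the housing, the way it yields; y runs along it. Behind it, up to 40 mm high, its pointer moves over two raised ridges; in front is bare bench
- stop (a joint): how far the fence is pushed in, m: 0 at rest, 0.025 at the end of its travel; a spring of 0.8 N per mm pushes it back (no preload). The pointer stands between the two ridges from 0.0075 (6 N) to 0.0175 (14 N); the middle is 0.0125 (10 N)
Things that resemble listed ones, but are neither listed nor needed, are in the scene too. What is shaped like the part that bears nut_c_mid but orange or yellow is not meant.

How it is judged:
By the outcome, as a careful person would: the job done as asked, in the order asked, and still so for the second after the job is handed in, while the arm keeps its last pose, push and grip.
It also fails if it takes over 67 s, if anything falls off the work surface, if the arm or the gripper's body presses on something with over 40 N, if the wrist force passes 120 N, or if a joint passes its speed limit or range.

ROBOT

A 6-joint arm with a two-finger parallel gripper is mounted at the origin on a cart in front of the work surface, level with it; the furniture and walls round the work are solid. World frame = base frame: x ahead of the robot, y to its left, z up, the work surface at z = 0. Lengths are in m, angles in degrees, forces in N, time in s.
With the tool pointing down it reaches from about 0.375 to 0.975 m from the base axis. Payload 3.8 kg.
Tool frame: the origin (TCP) lies at the very end of the fingers, on their centre line; the grasp point (between the pads) lies 19 mm behind it; z points along the fingers, y is the direction in which the jaws open and shut (so a half turn about z gives the same grasp; the last joint's range is limited). The gripper opens to 88 mm and grips with 3 to 60 N. Pads are 18 mm wide; open, the fingers measure 123 mm over their backs; the gripper's body (75 mm by 187 mm) begins 45 mm behind the grasp point.
Start: joints at [74.146, 15.12, 91.902, -0, 72.978, -2.114], TCP at [0.16, 0.656, 0.239] pointing down, gripper open.
Joint ranges: [-150.88, 150.88], [-54.13, 125.18], [17.81, 147.31], [-75.09, 255.09], [0, 152.58], [-146.25, 146.25]. Speed limits (degrees/s): [147.25, 147.25, 180, 180, 180, 180].

INTERFACE

Orientations are given as [roll, pitch, yaw] about the fixed x, y, z axes, in that order (R = Rz(yaw) Ry(pitch) Rx(roll)).
In Python, from bench import sensors, capture, workorder gives the robot as it stands.
- The arm moves only by the shell command python3 -m creep 'ROWS' [FORCE]. ROWS is JSON, a list of rows, each a list of 3 entries, a list of its own where there are three numbers: the turn, a rotation vector about the tool's x, y, z in units of 5 degrees (1.0 is 5 degrees), then the shift along the tool's x, y, z in units of 50 mm (1.0 is 50 mm), then the finger opening in mm, from 0 to 88.1. In form: [[[ax, ay, az], [x, y, z], fingers], ...]. A call has 1 to 10 rows; each row shifts and turns the commanded pose from where the row before left it, along the tool's axes as they then stand; what a row does not reach is not made up. A row lasts 1/10 s, in which the tool goes at most 50 mm and 8.59 degrees, less where a joint would pass 70% of its speed; a pose out of reach is approached as far as the arm can. A call is refused whole if a number of a shift passes 1 or a number of a turn 1, either way. A call with a gripper value outside its range is refused whole. The fingers move at their own pace and stop on an object; FORCE is the grip in N (left out, the last holds). Time passes only in rows, so rows that do not move let the fingers close. It gives the time, the measured TCP pose, the force and the opening at its end, in the units of the state.
- sensors.state(): the state, without advancing time (a new reading comes with each control period).
- capture(name): name is "scene" or "top" or "wrist"; returns a dict with "img" (480x640x3 uint8, red, green, blue), "depth" (480x640 float32, m along the optical axis (not along the pixel's ray), 0 where there is no reading), "fx", "fy", "cx", "cy" (pixels), "world_from_camera" (4x4, takes a point from camera to world coordinates). Camera axes: x right, y up, looking along -z (the intrinsics and any distortion apply to the point x, -y, -z); pixel columns grow to the right and rows downward; lengths in m; the calibration is good to about 2 mm. A picture is of the moment at which its call begins.
- workorder.job_done(): hands the job in, once; it reports no verdict.
The state is a dict: "t": time; "joints": joint angles; "dq": joint speeds; "tau": joint torques, N m; "position": TCP position; "ee_rot": TCP orientation; "wrist_force": force on the tool from outside, world axes, zero at the start; "torque": the same for the moment, N m; "opening": finger opening in m.
Only numpy, scipy, OpenCV 4.12 (cv2) and the standard library are available. Lean on these libraries where they do the work, as an engineer would, in place of code of your own. Each camera call takes 0.05 s, during which the arm holds its last target.

## Working session

There is one attempt and no reset: what is moved stays moved. The work goes in short steps, Python scripts to look and compute and a shell command to move; the robot and the scene stay as the last step left them, time stands still between calls to the robot, and variables do not carry over. Pictures are saved under pics/ and viewed, and the job is handed in when it is done.

```bash
ls; mkdir -p pics; python3 - <<'E'
from bench import sensors, capture
import cv2,pickle
print(sensors.state())
for n in("scene","top","wrist"):
    c=capture(n); cv2.imwrite(f"pics/{n}0.png",c["img"][...,::-1]); pickle.dump(c,open(f"{n}0.pkl","wb"))
    print(n,c["fx"],c["fy"],c["cx"],c["cy"],[k for k in c]);print(c["world_from_camera"])
E
```

```text
pics
{'t': 0.0, 'joints': array([ 7.41459179e+01,  1.51697245e+01,  9.19790277e+01,  3.56522283e-04,
        7.29776026e+01, -2.11173018e+00]), 'dq': array([-0.02603884, -0.06992863,  0.03733574, -0.02084745,  0.03217902,
        0.00418085]), 'tau': array([ 2.53002563e-04, -5.02112031e+01, -3.56879818e+01,  7.27283978e-02,
        2.93807953e-02, -1.86681573e-04]), 'position': array([0.16013177, 0.65501497, 0.23740233]), 'ee_rot': array([-1.79873744e+02, -4.99639510e-03,  1.66257538e+02]), 'wrist_force': array([-1.18072407, -0.54344619, -0.8853441 ]), 'torque': array([-0.02597417, -0.0168381 , -0.00862378]), 'opening': 0.08787739744444487}
scene 433.83010155169455 433.83010155169455 320.6671652752156 238.9615085937469 ['img', 'depth', 'fx', 'fy', 'cx', 'cy', 'world_from_camera']
[[ 0.82076272  0.41235662 -0.39536132  0.1431735 ]
 [-0.57091651  0.56776473 -0.59304094 -0.50709776]
 [-0.02007214  0.7124642   0.70142133  0.63886421]
 [ 0.          0.          0.          1.        ]]
top 480.21079858997456 480.21079858997456 324.6564676840285 244.66119607456505 ['img', 'depth', 'fx', 'fy', 'cx', 'cy', 'world_from_camera']
[[ 0.01703521  0.97875952 -0.20430271  0.30787141]
 [-0.99985323  0.01630286 -0.00526733 -0.025209  ]
 [-0.00182473  0.20436245  0.97889359  0.90995942]
 [ 0.          0.          0.          1.        ]]
wrist 379.15957800963906 379.15957800963906 315.85364280819186 233.13729003712706 ['img', 'depth', 'fx', 'fy', 'cx', 'cy', 'world_from_camera']
[[ 0.23837561 -0.92539314 -0.29466014  0.08328473]
 [ 0.97116912  0.22627678  0.075029    0.67276233]
 [-0.00275658 -0.30404992  0.95265211  0.38331571]
 [ 0.          0.          0.          1.        ]]
```

View pics/top0.png

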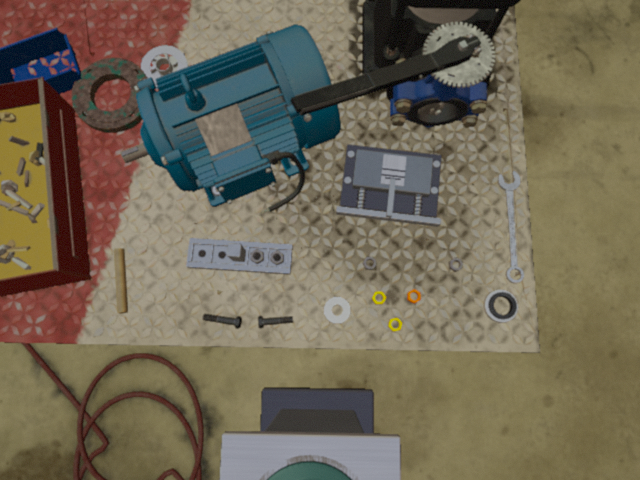

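View pics/scene0.png

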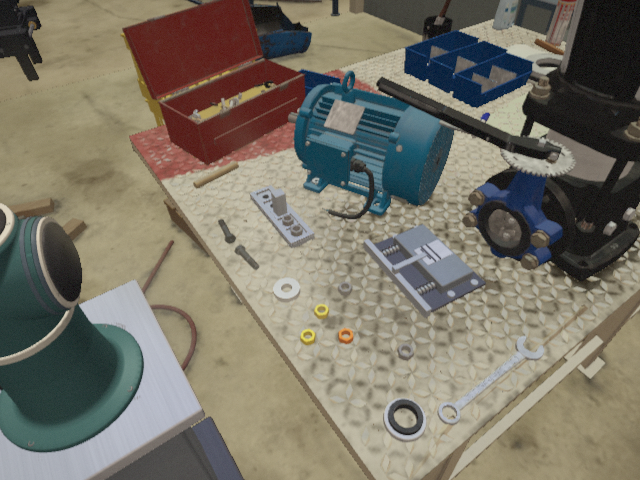

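Nut candidates (top view): grey at (370,264) and (455,265); yellow at (379,298) and (396,325); orange at (414,296); also a washer at (337,310), and two more grey nuts already seated at (257,255) and (277,257). By the description, the spares are the two grey ones. I'll check with a close crop.

```bash
cat > h.py <<'E'
import numpy as np,cv2,pickle
def ray(c,u,v,z):
    T=c["world_from_camera"]; d=np.array([(u-c["cx"])/c["fx"],-(v-c["cy"])/c["fy"],-1.0])
    d=T[:3,:3]@d; o=T[:3,3]; return o+d*(z-o[2])/d[2]
def cloud(c):
    D=c["depth"]; v,u=np.mgrid[0:480,0:640]
    P=np.stack([(u-c["cx"])/c["fx"]*D,-(v-c["cy"])/c["fy"]*D,-D],-1)
    P=P@c["world_from_camera"][:3,:3].T+c["world_from_camera"][:3,3]
    P[D==0]=np.nan; return P
def proj(c,p):
    T=c["world_from_camera"]; q=T[:3,:3].T@(np.array(p)-T[:3,3]); return q[0]/-q[2]*c["fx"]+c["cx"], -q[1]/-q[2]*c["fy"]+c["cy"]
def load(n): return pickle.load(open(n,"rb"))
E
python3 - <<'E'
from h import *
c=load("top0.pkl"); I=c["img"][...,::-1]
a=cv2.resize(I[230:300,180:300],None,fx=5,fy=5,interpolation=cv2.INTER_CUBIC)
b=cv2.resize(I[140:340,330:480],None,fx=3,fy=3,interpolation=cv2.INTER_CUBIC)
cv2.imwrite("pics/c1.png",a);cv2.imwrite("pics/c2.png",b)
P=cloud(c)
# heightmap printed
for v in range(130,340,10): print(v,' '.join('%3d'%(1000*P[v,u,2]) if P[v,u,2]==P[v,u,2] else 'nan' for u in range(120,480,10)))
E
```

```text
130   7   3 140 195 199 180 183 186 196 191 188 189 182 156 160 143 150 151 142 142 134 122   3   2   1   0   3  -1  -2   0   4   0   3   3   2   1
140   1   3   6 173 195 176 176 189 165 184 181 178 174 171 149 133 139 121 117 116  98   2   0   0   0   0   2   1   0   1   3   0   0   1  -1   6
150   4 122 115 141 183 183 163 178 154 177 170 152 153 154 138 122 106  92  44  -2   0   0   2   9  33  11  11   9  10   7   1   1   2   2   2   2
160   2 108   0   3 145 181 176 165 146 151 154 154 152 154 161 118  13   1  18   3   0   2  -1   8  35  36  31  34  33  35  35  35  10   4   2   4
170   3   3   2   3   0 152 154 125 135 124 155 155 160 158 161 157   0  12  62   3   3   1   2   8  33  31  34  34  37  32  33  31   3 nan   0   0
180   3   3   0  -1   0  -2 132 116 120 107 160 162 150 136 120  97   2   2  40   0   1   0   0  14  33  31  32  40  37  35  35  33   4   3   6   4
190   2   1   3   2   3   1   0  84  -2  32 154 125 110  90   1  -2   6   0  20   3   5  -1   0   8  22  14  22  37  31  34  33  31   3   0   4   3
200   1   3   3   3   1   4  -2   0   5  16  14  86   4   4   0 
[... 1307 characters left out ...]
   4   0  -1   0   1   3   2   2   1   5   6   5   4   2   1   4   7   0   1   3   4   5   0   2   1  -1   2
300  21   3   2   3   6   3   4   3   1   4   0   3   5   4   4   3   3   3   4   2   2  13  14   1   5   5   3   1   4  15   6   3   0  -1   0  -1
310  20   1   5   1   6   5   0   3   0   3   5   6   6   4   2   0   3   5   6   0   5  17   2  17   5   4   4   4   1   5   3   3   5   1   3   2
320   3   2   1   0   4   6   2   1   2  13  13  17  13   2  23  17  14  12   3   3   4  13  16   5   4   0   2  14   2   2   1   2   3   2   1   0
330   4   3   0   3   0   6   4   0   1  -1   2   1   0   3   4   3  -1  -1   2   3   3   0 nan   1   2   2   0   0   3   1   1   0   0   1   3   0
```

View pics/c1.png

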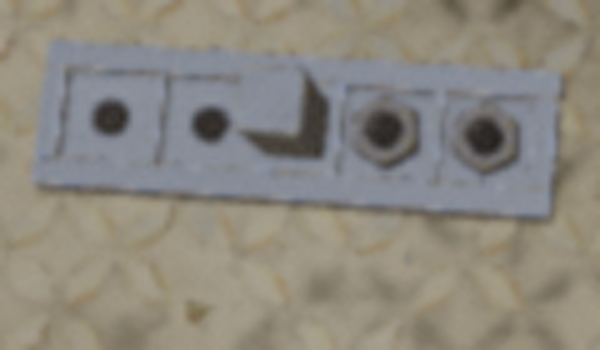

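View pics/c2.png

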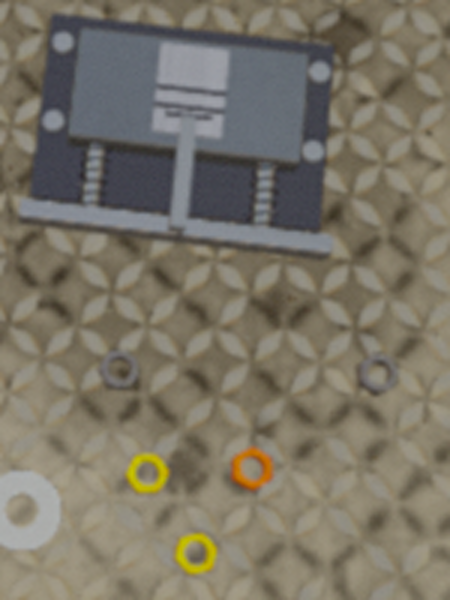

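The crops confirm it: the spares are the grey nuts at (370,264) and (455,265), and the empty seats are the two left of the post at (202,253) and (222,255). Now I'll measure.

```bash
python3 - <<'E'
from h import *
c=load("top0.pkl"); I=c["img"].astype(int)
b=(I[...,2]-I[...,0]>5).astype(np.uint8)
m=np.zeros_like(b); m[232:280,180:300]=b[232:280,180:300]
m=cv2.morphologyEx(m,cv2.MORPH_CLOSE,np.ones((9,9)))
cn=max(cv2.findContours(m,0,2)[0],key=cv2.contourArea)
W=np.array([ray(c,*p[0],.018)[:2] for p in cn],np.float32)
print("bar",cv2.minAreaRect(W))
for u,v in((202,253.5),(222,254.8),(257,256),(277,257)): print("seat hole/nut",ray(c,u,v,.012 if u<240 else .025))
for u,v in((370,263.3),(455.8,264.4)): print("nut",ray(c,u,v,.013))
# stop fence front top edge ends in crop2 (20,213)->(332,250)
for u,v in((20,217),(332,253),(20,202),(332,238)): print("fence",ray(c,330+u/3-.3,140+v/3-.3,.025))
s=load("scene0.pkl");J=s["img"][...,::-1]
cv2.imwrite("pics/s1.png",cv2.resize(J[170:370,240:500],None,fx=3,fy=3,interpolation=cv2.INTER_CUBIC))
E
```

```text
bar ((0.4708944857120514, 0.14130449295043945), (0.1949305385351181, 0.055886160582304), 87.07396697998047)
seat hole/nut [0.47420549 0.21281591 0.012     ]
seat hole/nut [0.47232636 0.17457642 0.012     ]
seat hole/nut [0.46875581 0.10594357 0.025     ]
seat hole/nut [0.4674788  0.06839386 0.025     ]
nut [ 0.46047467 -0.10679504  0.013     ]
nut [ 0.46107996 -0.26898128  0.013     ]
fence [ 0.55658169 -0.04172146  0.025     ]
fence [ 0.53623452 -0.23944198  0.025     ]
fence [ 0.56649709 -0.04160195  0.025     ]
fence [ 0.54604888 -0.23975758  0.025     ]
```

View pics/s1.png

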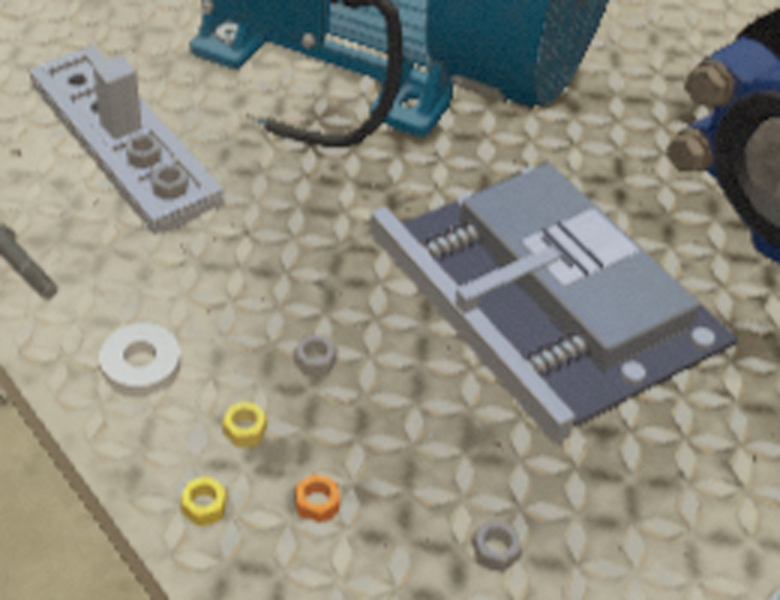

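```bash
python3 - <<'E'
from h import *
for n in("top0.pkl","scene0.pkl"):
    P=cloud(load(n)).reshape(-1,3)
    for y0,y1 in((-.3,-.2),(-.2,-.1),(-.1,-.05),(-.05,0),(0,.05),(.05,.1),(.1,.14),(.14,.18),(.18,.22),(.22,.26),(.26,.3)):
        o=[]
        for z0,z1 in((.05,.08),(.08,.11),(.11,.15),(.15,.25),(.25,.5)):
            q=P[(P[:,1]>y0)&(P[:,1]<y1)&(P[:,2]>z0)&(P[:,2]<z1)&(P[:,0]>.3)&(P[:,0]<1)]
            o.append('%.3f(%d)'%(np.percentile(q[:,0],.5),len(q)) if len(q)>5 else '-')
        print(y0,y1,o)
E
```

```text
-0.3 -0.2 ['0.716(514)', '0.716(432)', '0.716(847)', '0.695(1942)', '0.694(2783)']
-0.2 -0.1 ['0.716(477)', '0.716(1009)', '0.716(1685)', '0.704(1742)', '0.673(2175)']
-0.1 -0.05 ['-', '-', '-', '-', '0.647(767)']
-0.05 0 ['0.671(12)', '0.665(123)', '0.667(395)', '0.678(723)', '0.622(812)']
0 0.05 ['0.620(90)', '0.630(254)', '0.643(455)', '0.664(2531)', '0.615(374)']
0.05 0.1 ['0.584(10)', '0.582(168)', '0.583(853)', '0.586(3349)', '-']
0.1 0.14 ['0.459(132)', '0.564(143)', '0.565(240)', '0.569(3406)', '-']
0.14 0.18 ['0.459(118)', '0.553(100)', '0.557(199)', '0.557(2992)', '-']
0.18 0.22 ['0.581(32)', '0.575(153)', '0.576(446)', '0.591(2305)', '0.679(106)']
0.22 0.26 ['0.577(10)', '0.573(38)', '0.573(189)', '0.584(2371)', '-']
0.26 0.3 ['-', '0.612(15)', '0.610(268)', '0.622(863)', '-']
-0.3 -0.2 ['0.714(727)', '0.715(1021)', '0.715(1916)', '0.695(5449)', '0.706(9220)']
-0.2 -0.1 ['0.715(259)', '0.715(376)', '0.714(852)', '0.699(863)', '0.673(5657)']
-0.1 -0.05 ['-', '-', '-', '-', '0.645(598)']
-0.05 0 ['0.670(321)', '0.664(441)', '0.666(726)', '0.678(1028)', '0.620(509)']
0 0.05 ['0.621(329)', '0.630(419)', '0.648(519)', '0.662(1179)', '0.613(184)']
0.05 0.1 ['0.583(173)', '0.581(351)', '0.581(967)', '0.583(1127)', '-']
0.1 0.14 ['0.458(182)', '0.563(200)', '0.564(377)', '0.566(1445)', '-']
0.14 0.18 ['0.457(71)', '0.552(98)', '0.555(190)', '0.554(1035)', '-']
0.18 0.22 ['0.578(29)', '0.574(66)', '0.573(254)', '0.588(947)', '0.681(29)']
0.22 0.26 ['0.575(32)', '0.571(55)', '0.571(141)', '0.584(728)', '-']
0.26 0.3 ['-', '-', '-', '0.632(115)', '-']
```

The motor's feet reach x ≈ 0.553 at the bar. The gripper body, with jaws across the bar, would need x ≈ 0.566, so there's no room there. My plan is to draw the bar about 45 mm toward the robot first, gripping the post with jaws along y, and then lay the nuts in.

```bash
cat > plan.py <<'E'
import sys,numpy as np
from scipy.spatial.transform import Rotation as Ro
from bench import sensors
def plan(x,y,z,yaw):
    s=sensors.state(); R=Ro.from_euler('xyz',s["ee_rot"],degrees=True); T=Ro.from_euler('xyz',[180,0,yaw],degrees=True)
    rv=(R.inv()*T).as_rotvec(degrees=True)/5; sh=T.inv().apply(np.array([x,y,z])-s["position"])/.05
    print("t %.2f pos %s rot %s F %s open %.1f"%(s["t"],s["position"].round(4),s["ee_rot"].round(2),s["wrist_force"].round(1),s["opening"]*1e3))
    print("turn",rv.round(3),"shift after turn",sh.round(3))
if __name__=="__main__": plan(*map(float,sys.argv[1:5]))
E
python3 plan.py .471 .141 .2 177.2
```

```text
t 0.15 pos [0.1602 0.6552 0.2377] rot [-179.9    -0.    166.26] F [ 0.4 -0.3 -0.3] open 88.1
turn [-1.900e-02 -2.000e-03 -2.188e+00] shift after turn [-6.711 -9.967  0.754]
```

```bash
python3 -m creep '[[[0,0,-0.73],[0,0,0],88],[[0,0,-0.73],[0,0,0],88],[[0,0,-0.73],[0,0,0],88],[[0,0,0],[-0.5,-0.75,0],88],[[0,0,0],[-0.5,-0.75,0],88],[[0,0,0],[-0.5,-0.75,0],88],[[0,0,0],[-0.5,-0.75,0],88],[[0,0,0],[-0.5,-0.75,0],88]]' 40; python3 plan.py .471 .141 .2 177.2
```

```text
t: 0.95
position: [0.2765, 0.4606, 0.2383]
ee_rot: [-180.0, -0.0, 177.2]
wrist_force: [0.8, -0.0, -0.2]
opening: 0.0881
t 0.95 pos [0.2765 0.4606 0.2383] rot [-179.97   -0.    177.24] F [ 0.8 -0.  -0.2] open 88.1
turn [-0.005 -0.001  0.008] shift after turn [-4.198 -6.194  0.767]
```

```bash
python3 -m creep '[[[0,0,0],[-0.5,-0.75,0.1],88],[[0,0,0],[-0.5,-0.75,0.1],88],[[0,0,0],[-0.5,-0.75,0.1],88],[[0,0,0],[-0.5,-0.75,0.1],88],[[0,0,0],[-0.5,-0.75,0.1],88],[[0,0,0],[-0.5,-0.75,0.1],88],[[0,0,0],[-0.5,-0.75,0.1],88],[[0,0,0],[-0.6,-0.8,0],88],[[0,0,0],[0,0,0],88]]'; python3 plan.py .471 .141 .2 177.2
python3 - <<'E'
from bench import capture
import cv2,pickle
c=capture("wrist");cv2.imwrite("pics/w1.png",c["img"][...,::-1]);pickle.dump(c,open("w1.pkl","wb"))
E
```

```text
t: 1.85
position: [0.4685, 0.1456, 0.2035]
ee_rot: [-179.9, 0.1, 176.8]
wrist_force: [-0.0, 0.2, -0.2]
opening: 0.0881
t 1.85 pos [0.4685 0.1456 0.2035] rot [-1.7990e+02  7.0000e-02  1.7685e+02] F [-0.   0.2 -0.2] open 88.1
turn [-0.021  0.013 -0.07 ] shift after turn [-0.055 -0.089  0.071]
```

View pics/w1.png

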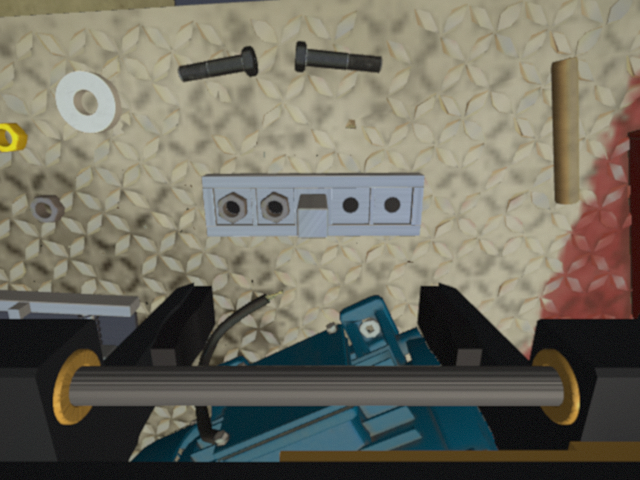

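The wrist view shows the bar upright across (204–423, 175–237), with the post top at about (312,222), seated nuts at (233,207) and (275,207), and empty seats with holes at (350,205) and (392,205).

```bash
python3 - <<'E'
from h import *
c=load("w1.pkl"); I=c["img"].astype(int)
m=((I[...,2]-I[...,0]>5)).astype(np.uint8); k=np.zeros_like(m);k[165:245,195:435]=m[165:245,195:435]
k=cv2.morphologyEx(k,cv2.MORPH_OPEN,np.ones((3,3)))
k=cv2.morphologyEx(k,cv2.MORPH_CLOSE,np.ones((15,15)))
cn=max(cv2.findContours(k,0,2)[0],key=cv2.contourArea)
print(cv2.minAreaRect(np.array([ray(c,*p[0],.018)[:2] for p in cn],np.float32)))
print("post",ray(c,312.5,222.5,.072)[:2],"holes",ray(c,350,205,.012)[:2],ray(c,392,205,.012)[:2])
print("nuts",ray(c,233,207,.025)[:2],ray(c,275,207,.025)[:2])
I=c["img"][...,::-1]
cv2.imwrite("pics/w1c.png",cv2.resize(I[165:245,195:435],None,fx=3.3,fy=3.3,interpolation=cv2.INTER_CUBIC))
E
```

```text
((0.47015181183815, 0.1405882090330124), (0.19508713483810425, 0.05553779378533363), 87.43527221679688)
post [0.46926091 0.14112886] holes [0.47187749 0.17456958] [0.47398995 0.21279737]
nuts [0.46482168 0.07085409] [0.466859   0.10773202]
```

View pics/w1c.png

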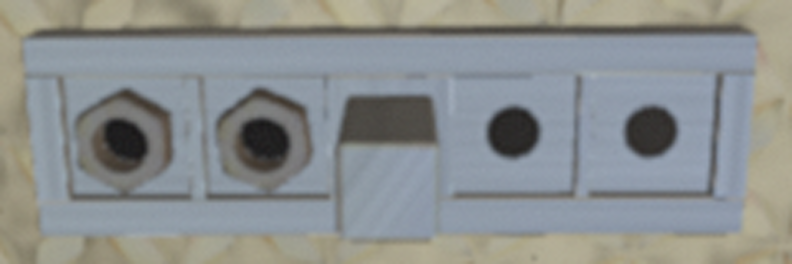

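```bash
python3 -m creep '[[[0,0,0],[-0.03,-0.09,0.8],88],[[0,0,0],[0,0,0.8],88],[[0,0,0],[0,0,0.8],70],[[0,0,0],[0,0,0.8],50],[[0,0,0],[0,0,0.1],30],[[0,0,0],[0,0,0],10],[[0,0,0],[0,0,0],10],[[0,0,0],[0,0,0],10]]' 40; python3 plan.py .425 .141 .036 177.2
```

```text
t: 2.7
position: [0.4694, 0.1466, 0.0412]
ee_rot: [179.9, 0.3, 177.2]
wrist_force: [0.1, -0.5, -0.5]
opening: 0.0419
t 2.70 pos [0.4694 0.1466 0.0412] rot [179.92   0.25 177.24] F [ 0.1 -0.5 -0.5] open 41.9
turn [0.017 0.05  0.007] shift after turn [ 0.882 -0.154  0.104]
```

```bash
python3 -m creep '[[[0,0,0],[0,-0.1,0],42],[[0,0,0],[0,0,0],42]]' 40; python3 plan.py .47 .141 .036 177.2
```

```text
t: 2.9
position: [0.468, 0.1404, 0.04]
ee_rot: [180.0, 0.1, 177.2]
wrist_force: [-0.2, 0.2, 0.8]
opening: 0.0417
t 2.90 pos [0.468  0.1404 0.04  ] rot [1.7997e+02 1.3000e-01 1.7719e+02] F [-0.2  0.2  0.8] open 41.7
turn [ 0.006  0.026 -0.001] shift after turn [-0.039  0.013  0.081]
```

```bash
python3 -m creep '[[[0,0,0],[0,0,0],15],[[0,0,0],[0,0,0],15],[[0,0,0],[0,0,0],15],[[0,0,0],[0,0,0],15],[[0,0,0],[0.15,0,0],15],[[0,0,0],[0.2,0,0],15],[[0,0,0],[0.2,0,0],15],[[0,0,0],[0.2,0,0],15],[[0,0,0],[0.15,0,0],15],[[0,0,0],[0,0,0],15]]' 40; python3 plan.py .425 .141 .036 177.2
```

```text
t: 3.9
position: [0.4205, 0.1429, 0.039]
ee_rot: [180.0, -0.1, 177.2]
wrist_force: [-1.3, 0.2, 5.8]
opening: 0.0237
t 3.90 pos [0.4205 0.1429 0.039 ] rot [ 1.8000e+02 -8.0000e-02  1.7723e+02] F [-1.3  0.2  5.8] open 23.7
turn [ 0.    -0.016  0.005] shift after turn [-0.092 -0.034  0.06 ]
```

```bash
python3 -m creep '[[[0,0,0],[0,0,0],50],[[0,0,0],[0,0,0],50],[[0,0,0],[0,0,0],50],[[0,0,1],[0,0,-0.5],60],[[0,0,1],[0,0,-0.7],60],[[0,0,1],[0,0,-0.7],60],[[0,0,1],[0,0,-0.7],60],[[0,0,1],[0,0,-0.6],60],[[0,0,1],[0,0,0],60],[[0,0,1],[0,0,0],60]]' ; python3 -m creep '[[[0,0,1],[0,0,0],60],[[0,0,1],[0,0,0],60],[[0,0,1],[0,0,0],60],[[0,0,1],[0,0,0],60],[[0,0,1],[0,0,0],60],[[0,0,1],[0,0,0],60],[[0,0,1],[0,0,0],60],[[0,0,1],[0,0,0],60],[[0,0,1],[0,0,0],60],[[0,0,1],[0,0,0],60]]';python3 plan.py .461 -.12 .2 90
python3 - <<'E'
from bench import capture
import cv2,pickle
c=capture("wrist");cv2.imwrite("pics/w2.png",c["img"][...,::-1]);pickle.dump(c,open("w2.pkl","wb"))
E
```

```text
t: 4.9
position: [0.4227, 0.143, 0.1999]
ee_rot: [179.9, 0.1, 142.0]
wrist_force: [-0.7, -0.5, -0.6]
opening: 0.0598
t: 5.9
position: [0.4215, 0.1426, 0.198]
ee_rot: [-179.9, 0.0, 92.0]
wrist_force: [-0.4, -0.3, -0.7]
opening: 0.06
t 5.90 pos [0.4215 0.1426 0.198 ] rot [-1.7989e+02  2.0000e-02  9.2000e+01] F [-0.4 -0.3 -0.7] open 60.0
turn [-0.022  0.005  0.399] shift after turn [-5.253  0.789 -0.04 ]
```

View pics/w2.png

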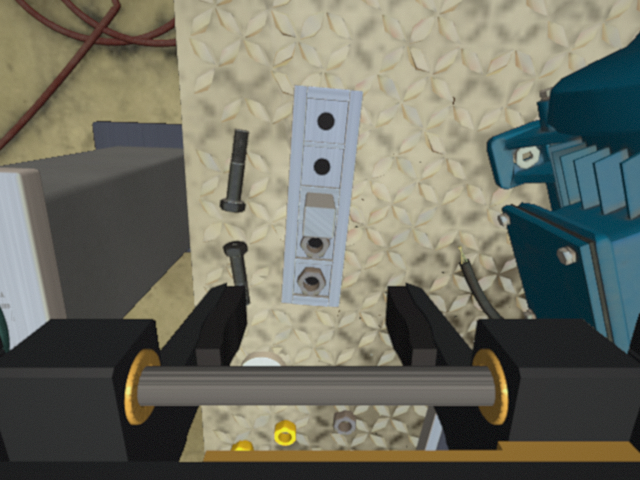

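The bar now lies at (285–360, 87–305), its empty-seat holes at (326,121) and (322,167). Both seated nuts are still in place.

```bash
python3 - <<'E'
from h import *
c=load("w2.pkl"); I=c["img"].astype(int)
m=((I[...,2]-I[...,0]>5)).astype(np.uint8); k=np.zeros_like(m);k[75:310,275:370]=m[75:310,275:370]
k=cv2.morphologyEx(k,cv2.MORPH_OPEN,np.ones((3,3)))
k=cv2.morphologyEx(k,cv2.MORPH_CLOSE,np.ones((15,15)))
cn=max(cv2.findContours(k,0,2)[0],key=cv2.contourArea)
r=cv2.minAreaRect(np.array([ray(c,*p[0],.018)[:2] for p in cn],np.float32));print(r)
print("holes",ray(c,326,121,.012)[:2],ray(c,322,166.5,.012)[:2])
a=np.deg2rad(-2.7)
for y in(.034,.072):print(y,r[0][0]-y*np.sin(a),r[0][1]+y*np.cos(a))
E
python3 -m creep '[[[0,0,0],[-0.84,0.1,0],60],[[0,0,0],[-0.84,0.1,0],60],[[0,0,0],[-0.84,0.1,0],60],[[0,0,0],[-0.84,0.1,0],60],[[0,0,0],[-0.84,0.1,0],60],[[0,0,0],[-0.84,0.1,0],60],[[0,0,0],[0,0,0],60],[[0,0,0],[0,0,0],60]]'
python3 - <<'E'
from bench import capture
import cv2,pickle
c=capture("wrist");cv2.imwrite("pics/w3.png",c["img"][...,::-1]);pickle.dump(c,open("w3.pkl","wb"))
E
```

```text
((0.4229125380516052, 0.14120075106620789), (0.1953202337026596, 0.05483154579997063), 87.21747589111328)
holes [0.42691885 0.21305429] [0.42503989 0.17501094]
0.034 0.42451415737573306 0.17516300681491487
0.072 0.4263042025026995 0.21312082206346972
t: 6.75
position: [0.4614, -0.1084, 0.1981]
ee_rot: [-179.9, -0.1, 92.1]
wrist_force: [0.9, 0.2, 0.2]
opening: 0.0606
```

View pics/w3.png

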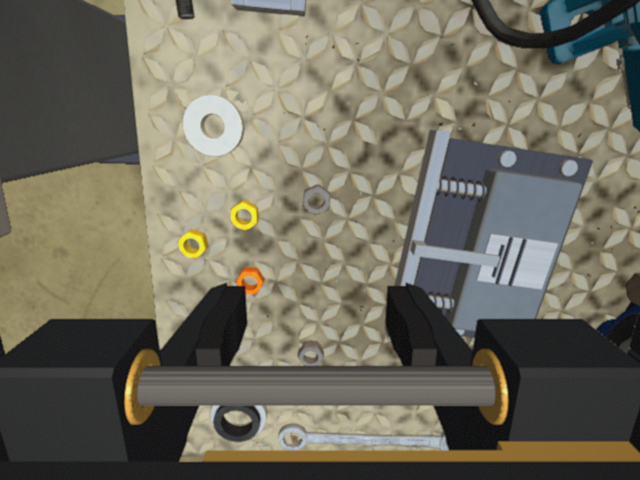

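Nut c is at (316,199), nut d at (311,352), and the fence is on the right from (438,132) to (405,290). Next, a crop for nut yaw.

```bash
python3 - <<'E'
from h import *
c=load("w3.pkl"); I=c["img"][...,::-1]
a=cv2.resize(I[180:218,297:335],None,fx=10,fy=10,interpolation=cv2.INTER_CUBIC)
b=cv2.resize(I[333:371,292:330],None,fx=10,fy=10,interpolation=cv2.INTER_CUBIC)
cv2.imwrite("pics/w3c.png",np.hstack([a,b]))
print(ray(c,316,199,.013),ray(c,311.5,352,.013))
E
```

```text
[ 0.46063776 -0.10458164  0.013     ] [ 0.46178488 -0.2635052   0.013     ]
```

View pics/w3c.png

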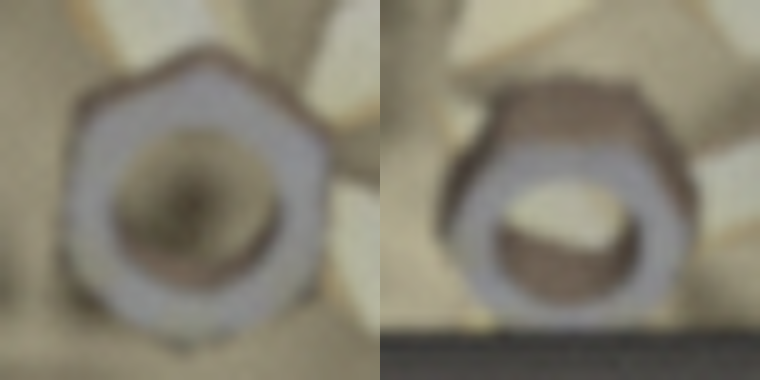

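```bash
python3 -m creep '[[[0,0,0.95],[0,0,0],44],[[0,0,0],[0,0,0],44],[[0,0,0],[0,0,0],44],[[0,0,0],[0,0,0.9],44],[[0,0,0],[0,0,0.9],44],[[0,0,0],[0,0,0.9],44],[[0,0,0],[0,0,0.5],44],[[0,0,0],[0,0,0],44],[[0,0,0],[0,0,0],44]]'; python3 plan.py .4606 -.106 .0085 87.3
```

```text
t: 7.7
position: [0.4619, -0.1073, 0.0389]
ee_rot: [-180.0, -0.0, 87.6]
wrist_force: [0.2, -1.1, -0.3]
opening: 0.0439
t 7.70 pos [ 0.4619 -0.1073  0.0389] rot [-1.7996e+02 -1.0000e-02  8.7570e+01] F [ 0.2 -1.1 -0.3] open 43.9
turn [-0.008 -0.003  0.053] shift after turn [ 0.024 -0.027  0.608]
```

```bash
python3 -m creep '[[[0,0,0],[0.025,-0.025,0.3],44],[[0,0,0],[0,0,0.3],44],[[0,0,0],[0,0,0],44],[[0,0,0],[0,0,0],35],[[0,0,0],[0,0,0],25],[[0,0,0],[0,0,0],18],[[0,0,0],[0,0,0],18],[[0,0,0],[0,0,0],18]]' 25; python3 plan.py .4606 -.106 .0085 87.3
```

```text
t: 8.5
position: [0.462, -0.1069, 0.0101]
ee_rot: [179.9, 0.0, 87.5]
wrist_force: [-0.2, 0.0, 6.6]
opening: 0.0222
t 8.50 pos [ 0.462  -0.1069  0.0101] rot [1.7986e+02 3.0000e-02 8.7460e+01] F [-0.2  0.   6.6] open 22.2
turn [0.027 0.006 0.032] shift after turn [ 0.016 -0.028  0.031]
```

```bash
python3 -m creep '[[[0,0,0],[0,0,0],18],[[0,0,0],[0,0,-0.2],18],[[0,0,0],[0,0,-0.5],18],[[0,0,0],[0,0,-0.9],18],[[0,0,0],[0,0,-0.9],18],[[0,0,0],[0,0,0],18],[[0,0,0],[0,0,0],18]]'
python3 - <<'E'
from bench import capture
import cv2,pickle
for n in("wrist","scene"):
  c=capture(n);cv2.imwrite(f"pics/{n}4.png",c["img"][...,::-1]);pickle.dump(c,open(f"{n}4.pkl","wb"))
  if n=="scene":
    I=c["img"][...,::-1]; cv2.imwrite("pics/s4c.png",cv2.resize(I[180:400,260:460],None,fx=2.7,fy=2.7,interpolation=cv2.INTER_CUBIC))
E
```

```text
t: 9.2
position: [0.4617, -0.1068, 0.1355]
ee_rot: [179.8, 0.1, 87.5]
wrist_force: [-0.3, -0.2, 0.4]
opening: 0.0222
```

View pics/wrist4.png

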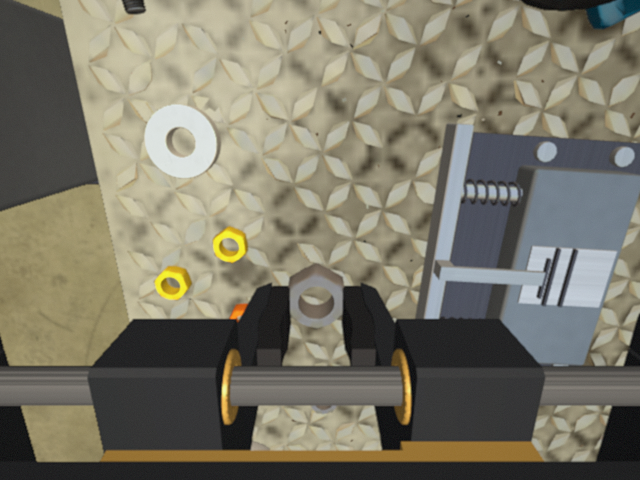

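View pics/s4c.png

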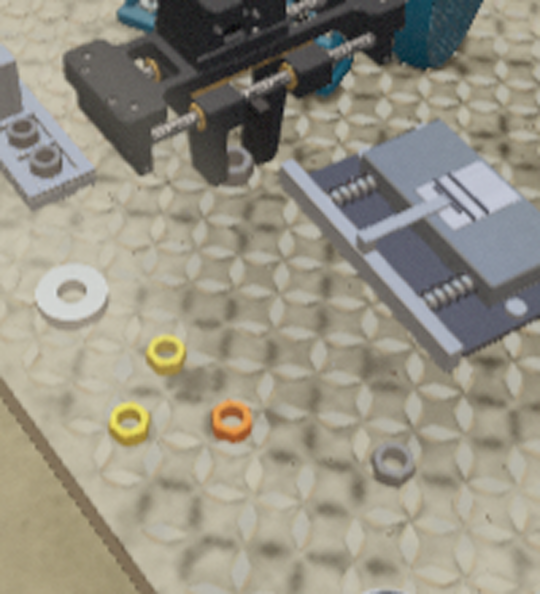

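```bash
python3 - <<'E'
from h import *
c=load("wrist4.pkl"); P=cloud(c)
for v in range(258,336,5): print(v,[ '%.0f,%.0f,%.0f'%tuple(1000*P[v,u]) if P[v,u,2]==P[v,u,2] else 'nan' for u in range(286,350,10)])
I=c["img"][...,::-1]; cv2.imwrite("pics/w4c.png",cv2.resize(I[250:340,250:380],None,fx=5,fy=5,interpolation=cv2.INTER_CUBIC))
E
```

```text
258 ['437,-139,-1', '444,-140,-2', '453,-139,2', '460,-139,4', '468,-141,-2', '476,-139,4', '484,-142,-1']
263 ['436,-144,-3', '444,-144,-2', '452,-144,-1', '462,-93,127', '468,-145,-1', '476,-146,-2', '484,-146,-0']
268 ['436,-148,-1', '444,-148,-1', '458,-95,127', '462,-92,133', '466,-95,126', '476,-150,-1', '484,-150,-1']
273 ['436,-151,2', '453,-96,128', '458,-94,133', '462,-93,136', '466,-95,133', '476,-153,2', '484,-155,-1']
278 ['436,-155,3', '453,-97,132', '458,-95,137', '462,-95,137', '466,-95,137', '470,-98,132', '484,-157,3']
283 ['435,-159,3', '454,-96,138', '458,-97,138', '462,-97,137', '466,-97,139', '470,-97,138', '484,-162,2']
288 ['449,-99,136', '453,-99,137', '458,-99,138', '459,-166,-0', '466,-99,138', '470,-99,138', '474,-100,137']
293 ['449,-99,142', '453,-101,138', '451,-171,-1', '459,-171,-0', '467,-171,-0', '470,-102,138', '474,-100,141']
298 ['450,-99,146', '453,-104,137', '451,-174,2', '459,-176,-1', '467,-176,-0', '470,-104,139', '474,-101,145']
303 ['450,-99,151', '453,-105,139', '457,-112,126', '459,-178,4', '466,-112,127', '470,-106,139', '473,-100,150']
308 ['450,-99,154', '453,-108,138', '457,-113,130', '461,-113,129', '466,-112,132', '470,-108,140', '473,-100,154']
313 ['450,-101,154', '453,-110,138', '457,-112,135', '461,-114,132', '465,-112,136', '470,-111,139', '473,-101,156']
318 ['450,-103,155', '452,-113,138', '457,-113,139', '461,-114,137', '465,-113,138', '470,-113,139', '473,-103,156']
323 ['450,-105,155', '441,-198,-1', '457,-116,138', '461,-115,139', '465,-115,139', '475,-198,2', '473,-106,156']
328 ['450,-107,155', '441,-202,2', '449,-203,-0', '461,-118,137', '466,-205,-2', '474,-203,3', '473,-108,156']
333 ['450,-108,156', '441,-206,2', '449,-209,-1', '457,-209,-1', '466,-210,-1', '474,-210,-1', '473,-110,155']
```

View pics/w4c.png

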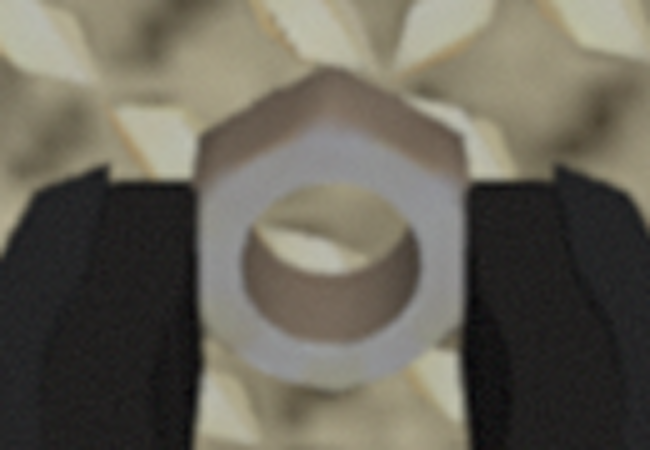

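Nut c is held level, top at z 138 mm and centre (462,−106) mm. I'll carry it to the seat beside the post.

```bash
python3 plan.py .4247 .1742 .09 87.3; python3 -m creep '[[[0,0,0],[0.4,-0.1,0],18],[[0,0,0],[0.7,-0.13,0],18],[[0,0,0],[0.75,-0.13,0],18],[[0,0,0],[0.75,-0.13,0],18],[[0,0,0],[0.75,-0.13,0],18],[[0,0,0],[0.75,-0.13,0],18],[[0,0,0],[0.75,-0.13,0.2],18],[[0,0,0],[0.5,-0.1,0.3],18],[[0,0,0],[0.2,0,0.3],18],[[0,0,0],[0,0,0],18]]';python3 plan.py .4247 .1742 .0235 87.3
```

```text
t 9.30 pos [ 0.4594 -0.1062  0.1326] rot [-1.7987e+02 -3.0000e-02  8.7460e+01] F [ 0.1 -0.  -0.5] open 21.9
turn [-0.025 -0.006  0.032] shift after turn [ 5.569 -0.958  0.852]
t: 10.3
position: [0.4203, 0.1729, 0.0897]
ee_rot: [-179.5, 0.2, 87.6]
wrist_force: [-1.3, 0.2, -0.3]
opening: 0.0222
t 10.30 pos [0.4203 0.1729 0.0897] rot [-179.54    0.18   87.61] F [-1.3  0.2 -0.3] open 22.2
turn [-0.092  0.035  0.062] shift after turn [0.03  0.088 1.324]
```

```bash
python3 -m creep '[[[0,0,0],[0,0.03,0.4],18],[[0,0,0],[0,0,0.3],18],[[0,0,0],[0,0,0],18],[[0,0,0],[0,0,0],18],[[0,0,0],[0,0,0],18]]';python3 plan.py .4247 .1742 .0235 87.3
python3 - <<'E'
from bench import capture,sensors
import cv2,pickle
from h import *
c=capture("wrist");cv2.imwrite("pics/w5.png",c["img"][...,::-1]);pickle.dump(c,open("w5.pkl","wb"))
print(sensors.state()["position"],proj(c,[.4247,.175,.018]))
E
python3 plan.py .4247 .1742 .0235 87.3
```

```text
t: 10.8
position: [0.426, 0.1725, 0.0594]
ee_rot: [180.0, -0.0, 87.4]
wrist_force: [0.4, 0.2, 0.1]
opening: 0.022
t 10.80 pos [0.426  0.1725 0.0594] rot [ 1.7996e+02 -1.0000e-02  8.7420e+01] F [0.4 0.2 0.1] open 22.0
turn [ 0.008 -0.002  0.024] shift after turn [ 0.032 -0.028  0.717]
[0.42624497 0.17269002 0.05957516] (np.float64(313.7009244611737), np.float64(260.54431929365614))
t 10.85 pos [0.4262 0.1727 0.0596] rot [ 1.7993e+02 -3.0000e-02  8.7430e+01] F [-0.1  0.6 -0.7] open 22.1
turn [ 0.015 -0.005  0.026] shift after turn [ 0.029 -0.032  0.722]
```

View pics/w5.png

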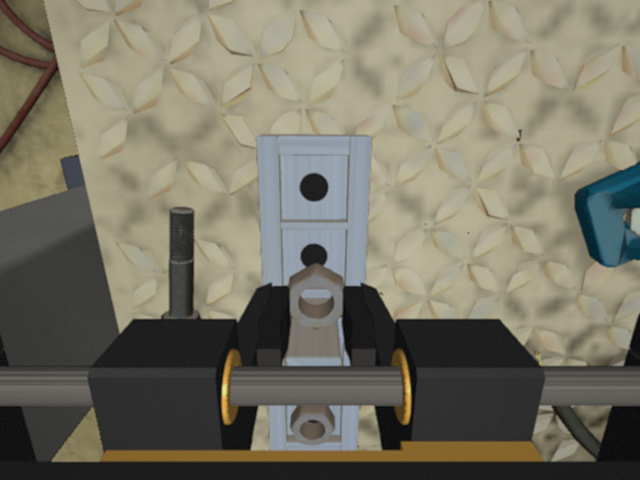

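```bash
python3 - <<'E'
from h import *
c=load("w5.pkl")
print("nut",ray(c,316,299,.0625),"hole72",ray(c,314,187,.012),"pocket34 top edge",ray(c,314,229,.018))
I=c["img"][...,::-1]; cv2.imwrite("pics/w5c.png",cv2.resize(I[170:350,240:400],None,fx=3.3,fy=3.3,interpolation=cv2.INTER_CUBIC))
E
```

```text
nut [0.4258767  0.17550259 0.0625    ] hole72 [0.4266498  0.21322914 0.012     ] pocket34 top edge [0.42568724 0.19247674 0.018     ]
```

View pics/w5c.png

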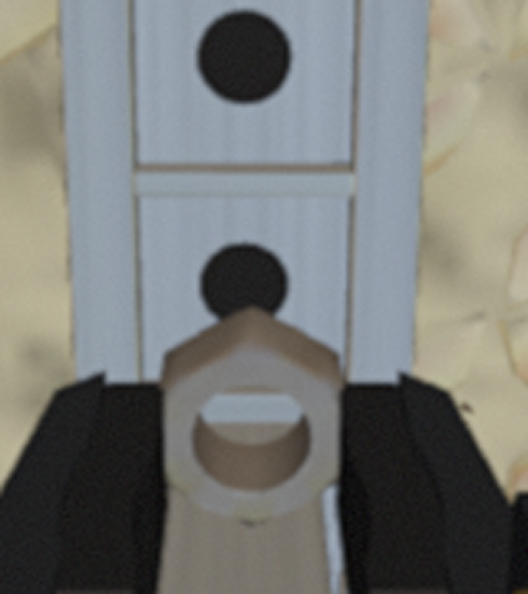

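```bash
python3 -m creep '[[[0,0,0],[0.025,-0.025,0.2],18],[[0,0,0],[0,0,0.25],18],[[0,0,0],[0,0,0.2],18],[[0,0,0],[0,0,0.05],18],[[0,0,0],[0,0,0],18],[[0,0,0],[0,0,0],18]]';python3 plan.py .4247 .1742 .0235 87.3
```

```text
t: 11.45
position: [0.4242, 0.1741, 0.0234]
ee_rot: [-180.0, 0.0, 87.5]
wrist_force: [-0.6, 0.6, -0.5]
opening: 0.0224
t 11.45 pos [0.4242 0.1741 0.0234] rot [-1.7998e+02  1.0000e-02  8.7460e+01] F [-0.6  0.6 -0.5] open 22.4
turn [-0.004  0.002  0.033] shift after turn [ 0.002  0.009 -0.002]
```

Nut bottom is about 1 mm above the pocket floor. Releasing, then rising.

```bash
python3 -m creep '[[[0,0,0],[0,0,0],26],[[0,0,0],[0,0,0],30],[[0,0,0],[0,0,0],36],[[0,0,0],[0,0,0],36],[[0,0,0],[0,0,-0.4],36],[[0,0,0],[0,0,-0.7],44],[[0,0,0],[0,0,-0.9],44],[[0,0,0],[0,0,-0.6],44],[[0,0,0],[0,0,0],44]]'
python3 - <<'E'
from bench import capture,sensors
import cv2,pickle
from h import *
c=capture("wrist");cv2.imwrite("pics/w6.png",c["img"][...,::-1]);pickle.dump(c,open("w6.pkl","wb"))
E
python3 plan.py .461 -.268 .15 87.3
```

```text
t: 12.35
position: [0.4281, 0.1754, 0.1592]
ee_rot: [179.4, -0.2, 87.5]
wrist_force: [1.1, 0.3, 1.1]
opening: 0.0439
t 12.40 pos [0.4264 0.1748 0.1565] rot [ 1.7966e+02 -1.3000e-01  8.7460e+01] F [-1.  -0.4 -0.8] open 44.1
turn [ 0.067 -0.026  0.032] shift after turn [-8.814  1.108  0.13 ]
```

View pics/w6.png

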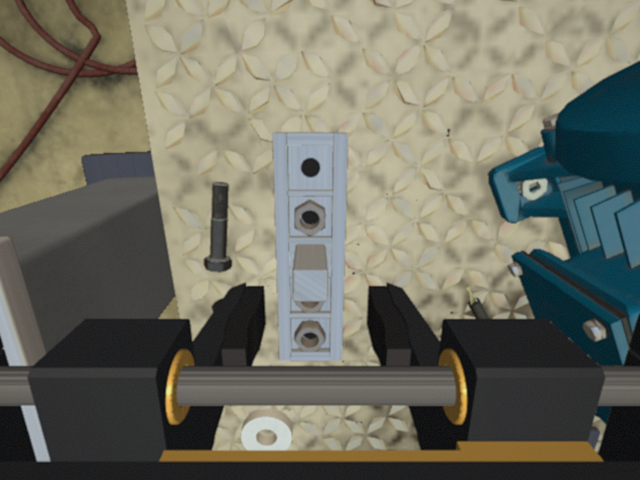

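The nut is seated flat at (311,217), and the outer seat at (311,167) is still empty. Next, nut d.

```bash
python3 -m creep '[[[0,0,0],[-0.8,0.11,0],44],[[0,0,0],[-0.9,0.11,0],44],[[0,0,0],[-0.9,0.11,0],44],[[0,0,0],[-0.9,0.11,0],44],[[0,0,0],[-0.9,0.11,0],44],[[0,0,0],[-0.9,0.11,0],44],[[0,0,0],[-0.9,0.11,0],44],[[0,0,0],[-0.9,0.11,0],44],[[0,0,0],[-0.9,0.11,0],44],[[0,0,0],[-0.8,0.11,0],44]]'
python3 -m creep '[[[0,0,0],[0,0,0],44],[[0,0,0],[0,0,0],44],[[0,0,0],[0,0,0],44]]'
python3 - <<'E'
from bench import capture,sensors
import cv2,pickle
from h import *
c=capture("wrist");cv2.imwrite("pics/w7.png",c["img"][...,::-1]);pickle.dump(c,open("w7.pkl","wb"))
print(proj(c,(.461,-.267,.013)))
E
```

```text
t: 13.4
position: [0.4583, -0.2694, 0.1515]
ee_rot: [-179.8, -0.1, 87.4]
wrist_force: [0.4, 0.8, 0.2]
opening: 0.0441
t: 13.7
position: [0.4587, -0.2665, 0.1521]
ee_rot: [-179.9, -0.1, 87.5]
wrist_force: [-0.3, 0.2, 0.6]
opening: 0.0439
(np.float64(319.66273816586613), np.float64(217.3921570091231))
```

View pics/w7.png

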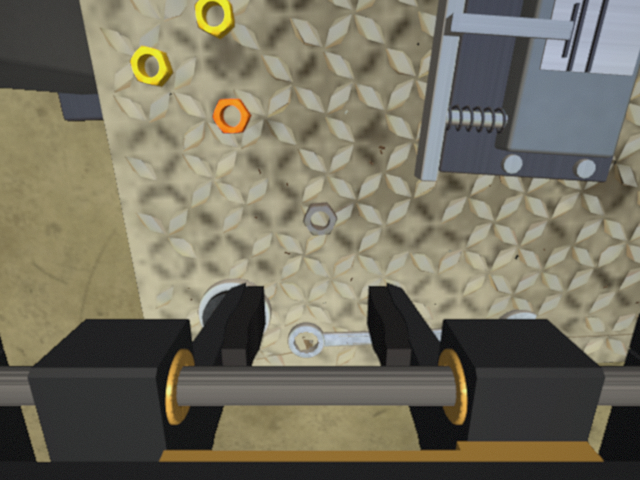

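```bash
python3 - <<'E'
from h import *
c=load("w7.pkl"); I=c["img"][...,::-1]
cv2.imwrite("pics/w7c.png",cv2.resize(I[195:245,295:345],None,fx=10,fy=10,interpolation=cv2.INTER_CUBIC))
print(ray(c,320,219,.013))
E
python3 plan.py .461 -.267 .04 87.3
```

```text
[ 0.4612083  -0.26830846  0.013     ]
t 13.75 pos [ 0.459  -0.2663  0.1525] rot [-1.7989e+02 -9.0000e-02  8.7520e+01] F [ 0.6  0.1 -0.7] open 43.8
turn [-0.023 -0.017  0.044] shift after turn [-0.013  0.041  2.25 ]
```

View pics/w7c.png

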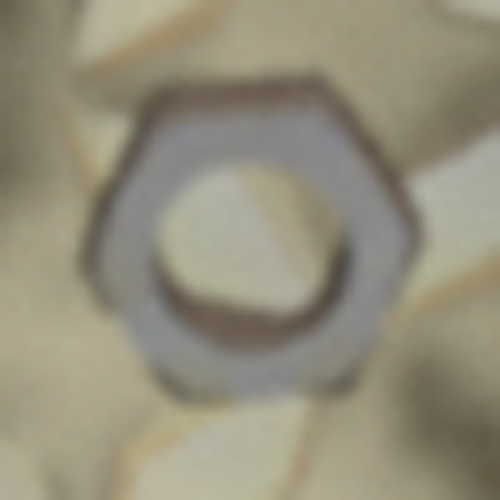

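Nut d's corner axis is turned about 3.5° ccw from the image x axis. I'll turn the tool +26.5° so the pads meet the flats.

```bash
python3 -m creep '[[[0,0,0.88],[0,0,0.3],44],[[0,0,0.88],[0,0,0.4],44],[[0,0,0.88],[0,0,0.4],44],[[0,0,0.88],[0,0,0.4],44],[[0,0,0.88],[0,0,0.4],44],[[0,0,0.9],[0,0,0.3],44],[[0,0,0],[0,0,0],44],[[0,0,0],[0,0,0],44],[[0,0,0],[0,0,0],44]]'; python3 plan.py .4612 -.269 .008 61
```

```text
t: 14.65
position: [0.4606, -0.2678, 0.0448]
ee_rot: [179.9, 0.0, 61.1]
wrist_force: [-0.7, -0.5, -0.2]
opening: 0.0439
t 14.65 pos [ 0.4606 -0.2678  0.0448] rot [1.799e+02 1.000e-02 6.109e+01] F [-0.7 -0.5 -0.2] open 43.9
turn [0.021 0.001 0.018] shift after turn [-0.016  0.022  0.737]
```

```bash
python3 -m creep '[[[0,0,0],[-0.016,0.022,0.3],44],[[0,0,0],[0,0,0.3],44],[[0,0,0],[0,0,0.14],44],[[0,0,0],[0,0,0],44],[[0,0,0],[0,0,0],35],[[0,0,0],[0,0,0],25],[[0,0,0],[0,0,0],18],[[0,0,0],[0,0,0],18],[[0,0,0],[0,0,0],18]]' 25; python3 plan.py .4612 -.269 .008 61
```

```text
t: 15.55
position: [0.4607, -0.2694, 0.0072]
ee_rot: [179.9, 0.0, 61.0]
wrist_force: [0.5, -0.3, 1.2]
opening: 0.0231
t 15.55 pos [ 0.4607 -0.2694  0.0072] rot [179.94   0.    60.96] F [ 0.5 -0.3  1.2] open 23.1
turn [ 0.011  0.001 -0.008] shift after turn [ 0.011  0.005 -0.017]
```

```bash
python3 -m creep '[[[0,0,0],[0,0,-0.2],18],[[0,0,-0.88],[0,0,-0.5],18],[[0,0,-0.88],[0,0,-0.5],18],[[0,0,-0.88],[0,0,-0.5],18],[[0,0,-0.88],[0,0,-0.4],18],[[0,0,-0.88],[0,0,-0.2],18],[[0,0,-0.9],[0,0,0],18],[[0,0,0],[0,0,0],18],[[0,0,0],[0,0,0],18]]'
python3 - <<'E'
from bench import capture,sensors
import cv2,pickle
from h import *
c=capture("wrist");pickle.dump(c,open("w8.pkl","wb"))
I=c["img"][...,::-1]; cv2.imwrite("pics/w8c.png",cv2.resize(I[200:400,200:440],None,fx=3,fy=3,interpolation=cv2.INTER_CUBIC))
P=cloud(c)
for v in range(275,336,6): print(v,[ '%.0f,%.0f,%.0f'%tuple(1000*P[v,u]) if P[v,u,2]>.03 else 'nan' for u in range(291,350,10)])
E
python3 plan.py .4266 .2125 .11 87.3
```

```text
t: 16.45
position: [0.4602, -0.269, 0.122]
ee_rot: [180.0, 0.0, 87.4]
wrist_force: [-0.5, -0.2, -0.4]
opening: 0.0229
275 ['nan', '454,-259,116', '458,-256,124', '463,-257,122', '467,-260,115', 'nan']
281 ['449,-261,117', '454,-258,123', '458,-257,127', '462,-257,128', '467,-259,123', '471,-262,117']
287 ['450,-261,123', '454,-259,128', '458,-260,127', '462,-259,128', '466,-259,128', '471,-262,123']
293 ['450,-262,128', '454,-262,127', 'nan', 'nan', '466,-262,128', '470,-263,126']
299 ['450,-264,127', 'nan', 'nan', 'nan', '466,-265,128', '470,-266,127']
305 ['450,-267,128', '453,-273,117', 'nan', 'nan', '466,-273,118', '470,-268,128']
311 ['449,-270,128', '453,-273,123', '457,-277,116', '462,-276,117', 'nan', '470,-271,128']
317 ['449,-273,128', '453,-273,127', '457,-276,122', '462,-276,123', '466,-273,128', '470,-273,129']
323 ['449,-275,128', '453,-276,128', '457,-276,127', '462,-277,127', '466,-276,128', 'nan']
329 ['nan', '453,-278,128', '457,-279,128', '462,-279,127', 'nan', 'nan']
335 ['nan', 'nan', 'nan', 'nan', 'nan', 'nan']
t 16.50 pos [ 0.4601 -0.2689  0.1217] rot [-1.7998e+02 -1.0000e-02  8.7370e+01] F [ 0.2 -1.5  0.7] open 22.8
turn [-0.004 -0.002  0.014] shift after turn [ 9.586 -1.123  0.234]
```

View pics/w8c.png

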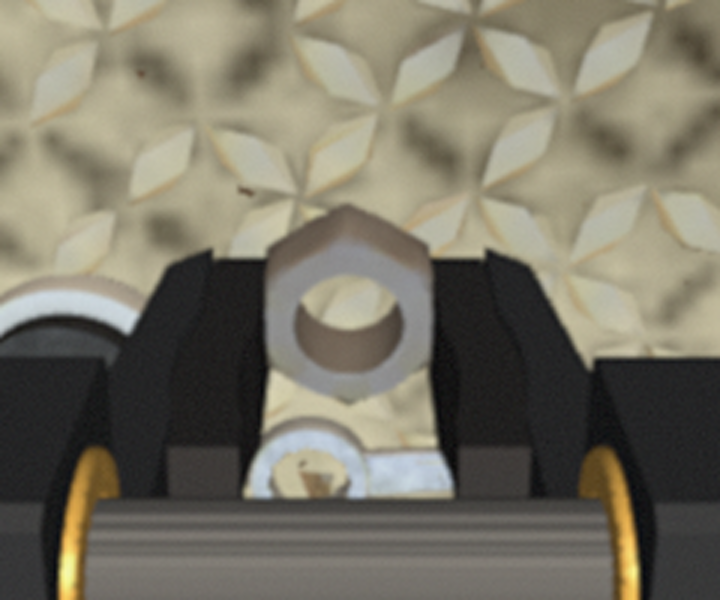

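Nut d is held level with its flats on the pads. Now carrying it to the outer seat.

```bash
python3 -m creep '[[[0,0,0],[0.4,-0.1,0],18],[[0,0,0],[0.8,-0.1,0],18],[[0,0,0],[0.9,-0.1,0],18],[[0,0,0],[0.9,-0.1,0],18],[[0,0,0],[0.9,-0.1,0],18],[[0,0,0],[0.9,-0.1,0],18],[[0,0,0],[0.9,-0.1,0],18],[[0,0,0],[0.9,-0.1,0],18],[[0,0,0],[0.9,-0.1,0],18],[[0,0,0],[0.9,-0.1,0],18]]'
python3 -m creep '[[[0,0,0],[0.8,-0.1,0],18],[[0,0,0],[0.38,-0.02,0],18],[[0,0,0],[0,0,0.5],18],[[0,0,0],[0,0,0.7],18],[[0,0,0],[0,0,0],18],[[0,0,0],[0,0,0],18],[[0,0,0],[0,0,0],18]]'
python3 plan.py .4266 .2124 .0205 87.3
python3 - <<'E'
from bench import capture,sensors
import cv2,pickle
from h import *
c=capture("wrist");pickle.dump(c,open("w9.pkl","wb"))
I=c["img"][...,::-1]; cv2.imwrite("pics/w9c.png",cv2.resize(I[200:400,200:440],None,fx=3,fy=3,interpolation=cv2.INTER_CUBIC))
E
```

```text
t: 17.5
position: [0.4272, 0.1549, 0.1214]
ee_rot: [-180.0, -0.0, 87.4]
wrist_force: [0.6, 0.1, -0.5]
opening: 0.023
t: 18.2
position: [0.4263, 0.2123, 0.063]
ee_rot: [179.9, -0.0, 87.4]
wrist_force: [0.4, 0.4, -0.0]
opening: 0.0231
t 18.20 pos [0.4263 0.2123 0.063 ] rot [ 1.7991e+02 -5.0000e-02  8.7430e+01] F [ 0.4  0.4 -0. ] open 23.1
turn [ 0.018 -0.01   0.027] shift after turn [0.003 0.006 0.851]
```

View pics/w9c.png

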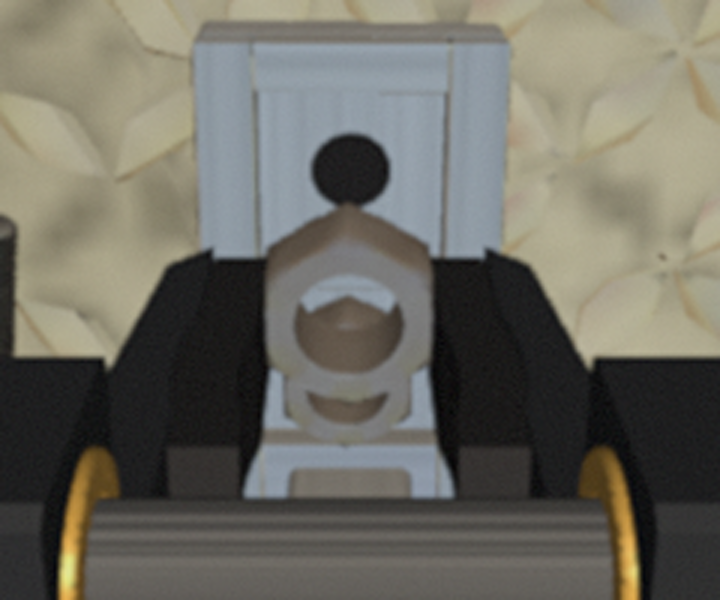

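```bash
python3 -m creep '[[[0,0,0],[0,0,0.3],18],[[0,0,0],[0,0,0.3],18],[[0,0,0],[0,0,0.2],18],[[0,0,0],[0,0,0.05],18],[[0,0,0],[0,0,0],18],[[0,0,0],[0,0,0],18]]';python3 plan.py .4266 .2124 .0205 87.3
```

```text
t: 18.85
position: [0.4263, 0.2121, 0.02]
ee_rot: [179.9, -0.0, 87.5]
wrist_force: [0.3, -0.3, -0.7]
opening: 0.0225
t 18.85 pos [0.4263 0.2121 0.02  ] rot [ 1.7993e+02 -4.0000e-02  8.7450e+01] F [ 0.3 -0.3 -0.7] open 22.5
turn [ 0.015 -0.007  0.03 ] shift after turn [ 0.006  0.005 -0.011]
```

```bash
python3 -m creep '[[[0,0,0],[0,0,0],26],[[0,0,0],[0,0,0],30],[[0,0,0],[0,0,0],36],[[0,0,0],[0,0,0],36],[[0,0,0],[0,0,-0.4],36],[[0,0,0],[0,0,-0.7],50],[[0,0,0],[0,0,-0.9],50],[[0,0,0],[-0.6,0,-0.4],50],[[0,0,0],[-0.6,0,0],50],[[0,0,0],[0,0,0],50]]'
python3 -m creep '[[[0,0,0],[0,0,0],50],[[0,0,0],[0,0,0],50]]'
python3 - <<'E'
from bench import capture,sensors
import cv2,pickle
from h import *
c=capture("wrist");pickle.dump(c,open("w10.pkl","wb"));cv2.imwrite("pics/w10.png",c["img"][...,::-1])
t=capture("top");pickle.dump(t,open("t10.pkl","wb"));I=t["img"][...,::-1]; cv2.imwrite("pics/t10c.png",cv2.resize(I[130:330,160:460],None,fx=2.6,fy=2.6,interpolation=cv2.INTER_CUBIC))
E
python3 plan.py .423 .1412 .036 87.3
```

```text
t: 19.85
position: [0.4232, 0.15, 0.1402]
ee_rot: [179.9, 0.0, 87.3]
wrist_force: [-0.1, -0.3, 0.0]
opening: 0.0501
t: 20.05
position: [0.4227, 0.1524, 0.1388]
ee_rot: [-180.0, -0.0, 87.5]
wrist_force: [0.7, 0.1, -0.5]
opening: 0.0501
t 20.15 pos [0.4227 0.1525 0.1386] rot [-1.7994e+02  1.0000e-02  8.7500e+01] F [ 0.9 -0.2 -0.1] open 49.8
turn [-0.012  0.001  0.041] shift after turn [-0.226  0.017  2.053]
```

View pics/w10.png

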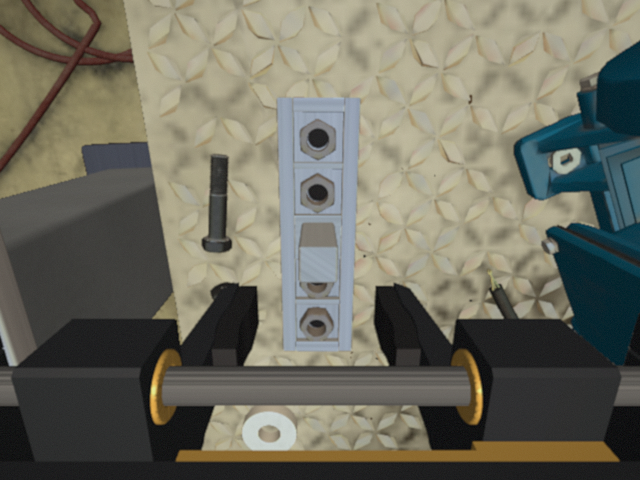

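View pics/t10c.png

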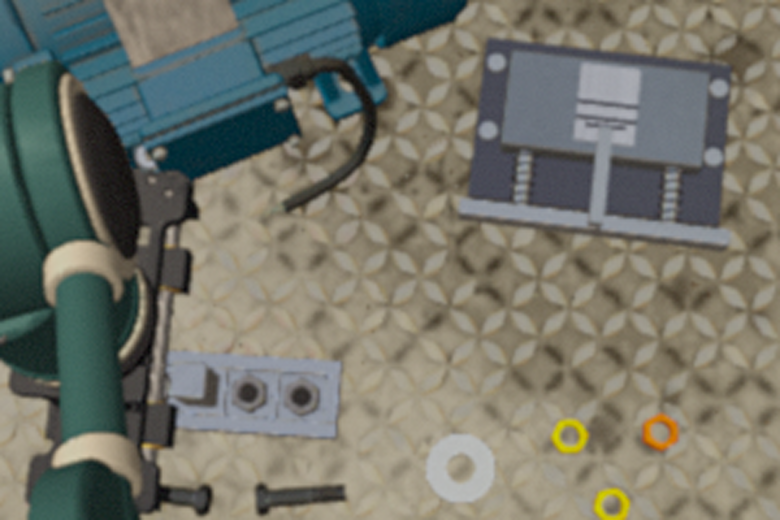

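All four seats are filled with flat nuts, at (318,139), (318,192), (317,285) and (317,322). Next I grip the post.

```bash
python3 -m creep '[[[0,0,0],[-0.2,0,0.2],50],[[0,0,0],[-0.03,0,0.6],50],[[0,0,0],[0,0,0.6],50],[[0,0,0],[0,0,0.5],50],[[0,0,0],[0,0,0.15],50],[[0,0,0],[0,0,0],50],[[0,0,0],[0,0,0],50]]'; python3 plan.py .423 .1412 .036 87.3
```

```text
t: 20.85
position: [0.4231, 0.1406, 0.0372]
ee_rot: [180.0, -0.0, 87.5]
wrist_force: [0.8, 0.7, 1.0]
opening: 0.0498
t 20.85 pos [0.4231 0.1406 0.0372] rot [ 1.7996e+02 -1.0000e-02  8.7470e+01] F [0.8 0.7 1. ] open 49.8
turn [ 0.008 -0.002  0.035] shift after turn [ 0.012 -0.002  0.025]
```

```bash
python3 -m creep '[[[0,0,0],[0,0,0],15],[[0,0,0],[0,0,0],15],[[0,0,0],[0,0,0],15],[[0,0,0],[0,0,0],15],[[0,0,0],[0,0,0],15]]' 50; python3 plan.py .423 .1412 .036 87.3
python3 - <<'E'
from h import *
c=load("w3.pkl"); I=c["img"].astype(int); g=I.sum(2)
cv2.imwrite("pics/f3.png",cv2.resize(c["img"][110:310,380:470,::-1],None,fx=3,fy=3,interpolation=cv2.INTER_CUBIC))
t=load("top0.pkl")
cv2.imwrite("pics/f0.png",cv2.resize(t["img"][195:230,330:448,::-1],None,fx=6,fy=6,interpolation=cv2.INTER_CUBIC))
E
```

```text
t: 21.35
position: [0.4232, 0.1406, 0.0374]
ee_rot: [179.9, -0.0, 87.5]
wrist_force: [-0.7, 0.1, 3.2]
opening: 0.0234
t 21.35 pos [0.4232 0.1406 0.0374] rot [ 1.7991e+02 -2.0000e-02  8.7460e+01] F [-0.7  0.1  3.2] open 23.4
turn [ 0.017 -0.005  0.033] shift after turn [ 0.011 -0.004  0.029]
```

View pics/f3.png

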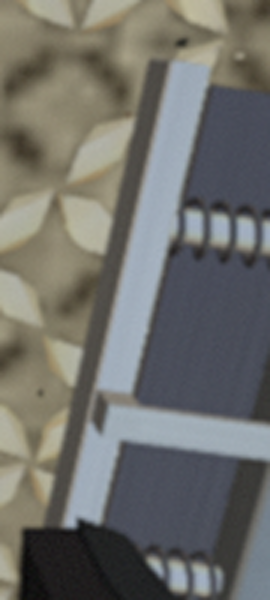

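View pics/f0.png

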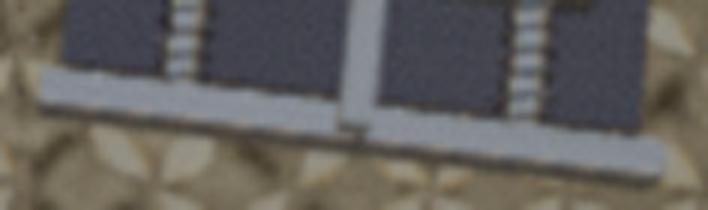

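```bash
python3 - <<'E'
from h import *
def st(a,b):
    d=a-b; print(a[:2],b[:2],"yaw",-np.degrees(np.arctan2(d[0],d[1])),"len",np.hypot(*d[:2]))
w=load("w3.pkl");t=load("top0.pkl");w7=load("w7.pkl")
st(ray(w,436.4,130.4,.025),ray(w,402.4,284.7,.025))
a=ray(t,336.4,211.7,.025);b=ray(t,439.7,223.9,.025);st(a,b);print("mid",(a+b)/2)
# pocket fence ends rear edge
# from w7: right end top-face front-corner approx (420,178)
cv2.imwrite("pics/f7.png",cv2.resize(w7["img"][0:200,400:500,::-1],None,fx=3,fy=3,interpolation=cv2.INTER_CUBIC))
E
```

```text
[ 0.55626008 -0.04155357] [ 0.54311718 -0.17964663] yaw -5.436707648729221 len 0.13871707531800412
[ 0.55724241 -0.04177716] [ 0.53647471 -0.23818521] yaw -6.035885714517181 len 0.19750295334674084
mid [ 0.54685856 -0.13998118  0.025     ]
```

View pics/f7.png

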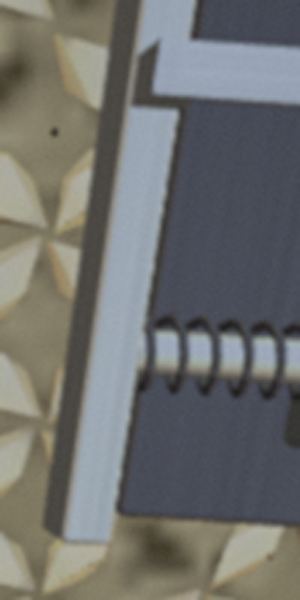

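```bash
python3 - <<'E'
from h import *
w7=load("w7.pkl");w=load("w3.pkl")
b=ray(w7,421,179.6,.025); p=ray(w7,436.7,75,.025); a=ray(w,436.4,130.4,.025)
for q in(p,a):
    d=q-b; print(q[:2],b[:2],"yaw",-np.degrees(np.arctan2(d[0],d[1])),np.hypot(*d[:2]))
m=(a+b)/2; print("mid",m)
E
```

```text
[ 0.54313515 -0.16894994] [ 0.53540258 -0.23871805] yaw -6.32442400274869 0.0701953139735504
[ 0.55626008 -0.04155357] [ 0.53540258 -0.23871805] yaw -6.038709061692602 0.19826463541580774
mid [ 0.54583133 -0.14013581  0.025     ]
```

```bash
python3 -m creep '[[[0,0,0],[0,0,-0.1],15],[[0,0,0],[0,0,-0.15],15],[[0,0,0],[0,0,-0.1],15],[[0,0,0.35],[0,0,0],15],[[0,0,0.34],[0,0,0],15],[[0,0,0],[0,0,0],15]]'; python3 plan.py .5035 -.1355 .053 84
```

```text
t: 21.95
position: [0.4221, 0.1404, 0.0541]
ee_rot: [-180.0, 0.0, 84.0]
wrist_force: [0.0, -0.6, -5.3]
opening: 0.024
t 21.95 pos [0.4221 0.1404 0.0541] rot [-1.7997e+02  1.0000e-02  8.3980e+01] F [ 0.  -0.6 -5.3] open 24.0
turn [-0.006  0.003 -0.003] shift after turn [-5.317  2.196  0.021]
```

```bash
python3 -m creep '[[[0,0,0],[-0.2,0.08,0],15],[[0,0,0],[-0.4,0.17,0],15],[[0,0,0],[-0.6,0.25,0],15],[[0,0,0],[-0.7,0.29,0],15],[[0,0,0],[-0.7,0.29,0],15],[[0,0,0],[-0.7,0.29,0],15],[[0,0,0],[-0.7,0.29,0],15],[[0,0,0],[-0.6,0.25,0],15],[[0,0,0],[-0.4,0.17,0],15],[[0,0,0],[-0.2,0.08,0],15]]'; python3 -m creep '[[[0,0,0],[0,0,0],15],[[0,0,0],[0,0,0],15],[[0,0,0],[0,0,0],15]]'
python3 plan.py .5035 -.1355 .0375 84
python3 - <<'E'
from bench import capture,sensors
import cv2,pickle
from h import *
for n in("wrist","top","scene"):
  c=capture(n);pickle.dump(c,open(n+"11.pkl","wb"));cv2.imwrite(f"pics/{n}11.png",c["img"][...,::-1])
E
```

```text
t: 22.95
position: [0.5032, -0.1321, 0.0542]
ee_rot: [180.0, 0.0, 83.9]
wrist_force: [0.6, -0.8, -5.9]
opening: 0.024
t: 23.25
position: [0.5019, -0.1282, 0.0538]
ee_rot: [-179.9, -0.0, 84.1]
wrist_force: [0.2, -0.4, -6.2]
opening: 0.0234
t 23.25 pos [ 0.5019 -0.1282  0.0538] rot [-1.7992e+02 -3.0000e-02  8.4070e+01] F [ 0.2 -0.4 -6.2] open 23.4
turn [-0.016 -0.007  0.014] shift after turn [-0.141  0.047  0.326]
```

View pics/wrist11.png

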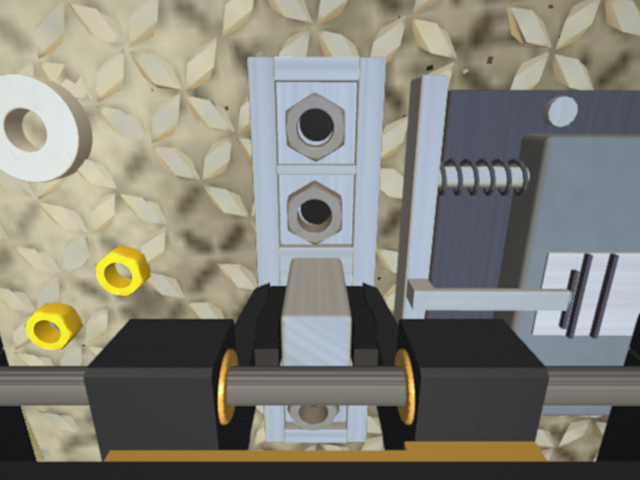

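View pics/top11.png

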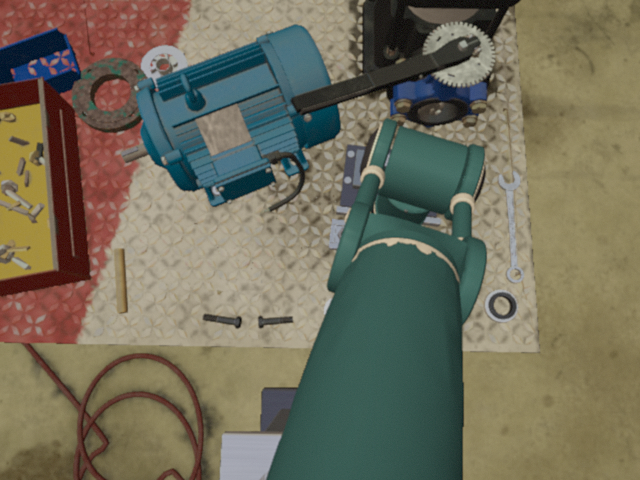

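View pics/scene11.png

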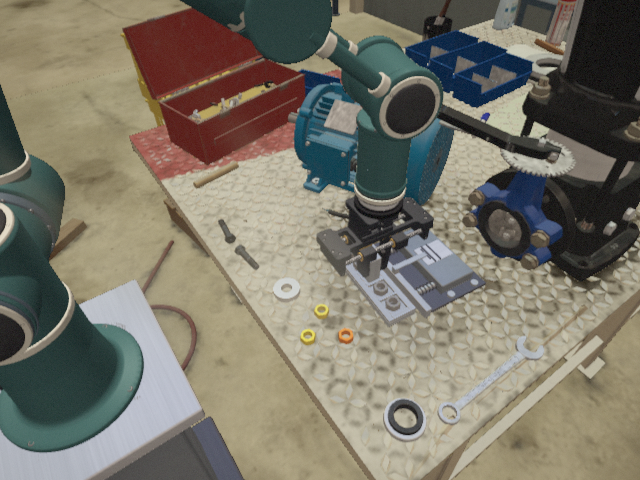

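The wrist view shows the bar's +y end at (248–385, 58), its front edge parallel to the fence (413–447, 78). The pointer tip is at (572,290), before the ridges at (585) and (605). Now lowering.

```bash
python3 -m creep '[[[0,0,0],[-0.07,0,0],15],[[0,0,0],[-0.07,0,0.1],15],[[0,0,0],[0,0,0.1],15],[[0,0,0],[0,0,0.08],15],[[0,0,0],[0,0,0.04],15],[[0,0,0],[0,0,0],15],[[0,0,0],[0,0,0],15]]'
python3 plan.py .5035 -.1355 .0375 84
python3 - <<'E'
from bench import capture,sensors
import cv2,pickle
from h import *
c=capture("wrist");pickle.dump(c,open("w12.pkl","wb"));cv2.imwrite("pics/w12.png",c["img"][...,::-1])
cv2.imwrite("pics/w12c.png",cv2.resize(c["img"][40:240,230:460,::-1],None,fx=3,fy=3,interpolation=cv2.INTER_CUBIC))
E
```

```text
t: 24.1
position: [0.5021, -0.1364, 0.0381]
ee_rot: [180.0, 0.0, 84.0]
wrist_force: [-0.0, 0.6, -5.8]
opening: 0.0236
t 24.10 pos [ 0.5021 -0.1364  0.0381] rot [179.99   0.    84.01] F [-0.   0.6 -5.8] open 23.6
turn [0.001 0.    0.002] shift after turn [0.021 0.026 0.012]
```

View pics/w12c.png

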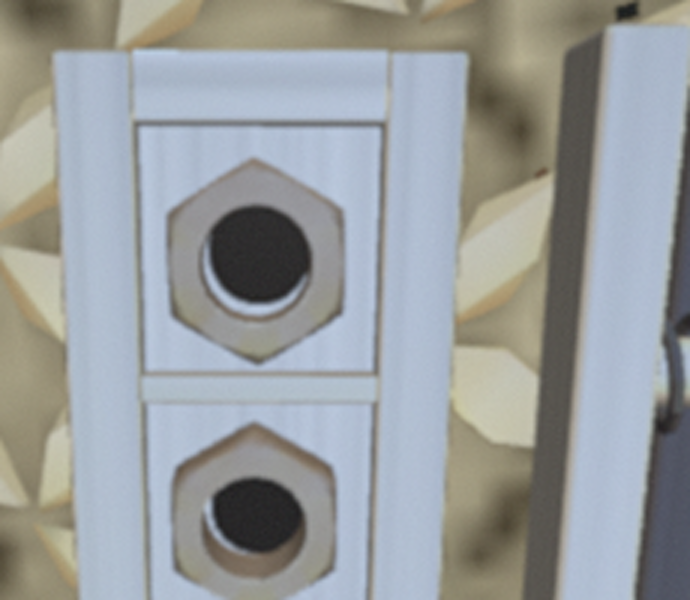

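```bash
python3 - <<'E'
from h import *
c=load("w12.pkl"); f=lambda u,v,z: ray(c,230+u/3-.3,40+v/3-.3,z)[:2]
a=f(53,53,.0188);b=f(468,53,.0188);b2=f(443,590,.0188);g=f(607,27,.025);g2=f(558,590,.025)
th=np.deg2rad(-6.0);X=np.array([np.cos(th),np.sin(th)]);Y=np.array([-np.sin(th),np.cos(th)])
print(a,b,b2,g,g2)
print("bar len-edge yaw",-np.degrees(np.arctan2(*(b-b2))),"end-edge yaw",np.degrees(np.arctan2(*(b-a)[::-1])),"fence yaw",-np.degrees(np.arctan2(*(g-g2))))
print("gap",(g-b)@X, "y fence-bar end",(g-b)@Y)
E
```

```text
[ 0.48504519 -0.03585667] [ 0.53981598 -0.04165095] [ 0.53230132 -0.11630252] [ 0.55639022 -0.0411521 ] [ 0.54827997 -0.11594662]
bar len-edge yaw -5.74820736084025 end-edge yaw -6.038943200794784 fence yaw -6.188615932449715
gap 0.016431303894443347 y fence-bar end 0.0022286058852059656
```

The bar sits within about 0.2 mm of centred and about 0.2° of parallel, with a 16.4 mm gap. I'll settle it on the bench and advance gently.

```bash
python3 -m creep '[[[0,0,0.04],[0,0,0.02],15],[[0,0,0],[0,0,0.01],15],[[0,0,0],[0,0.1,0],15],[[0,0,0],[0,0.1,0],15],[[0,0,0],[0,0.08,0],15],[[0,0,0],[0,0,0],15],[[0,0,0],[0,0,0],15]]' 60
python3 plan.py .53 -.1385 .0375 83.8
```

```text
t: 24.85
position: [0.5166, -0.1381, 0.0375]
ee_rot: [179.9, 0.0, 83.8]
wrist_force: [-2.8, -0.1, 4.1]
opening: 0.0238
t 24.85 pos [ 0.5166 -0.1381  0.0375] rot [1.7992e+02 2.0000e-02 8.3810e+01] F [-2.8 -0.1  4.1] open 23.8
turn [0.015 0.003 0.003] shift after turn [ 0.021  0.267 -0.   ]
```

```bash
python3 -m creep '[[[0,0,0],[0,0,-0.008],15],[[0,0,0],[0,0.06,0],15],[[0,0,0],[0,0.06,0],15],[[0,0,0],[0,0.04,0],15],[[0,0,0],[0,0,0],15],[[0,0,0],[0,0,0],15]]' 60
python3 plan.py .53 -.1385 .0375 83.8
python3 - <<'E'
from bench import capture,sensors
import cv2,pickle
from h import *
c=capture("wrist");pickle.dump(c,open("w13.pkl","wb"));cv2.imwrite("pics/w13.png",c["img"][...,::-1])
E
```

```text
t: 25.45
position: [0.5207, -0.1385, 0.0376]
ee_rot: [-179.6, -0.0, 83.9]
wrist_force: [-13.9, 0.3, 14.7]
opening: 0.0233
t 25.45 pos [ 0.5207 -0.1385  0.0376] rot [-179.6    -0.     83.86] F [-13.9   0.3  14.7] open 23.3
turn [-0.08  -0.001  0.011] shift after turn [0.02  0.184 0.003]
```

View pics/w13.png

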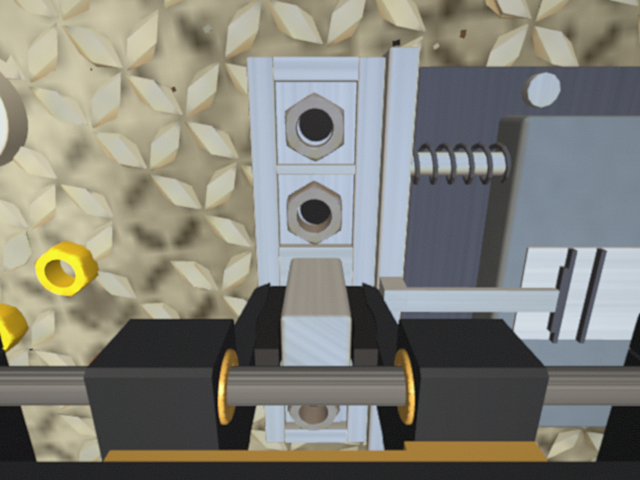

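```bash
python3 -m creep '[[[0,0,0],[0,0,-0.01],15],[[0,0,0],[0,0,-0.01],15],[[0,0,0],[0,0,0],15],[[0,0,0],[0,0,0],15]]' 60
python3 plan.py .53 -.1385 .0375 83.8
python3 - <<'E'
from h import *
from bench import capture
c=load("w13.pkl")
cv2.imwrite("pics/w13c.png",cv2.resize(c["img"][230:360,370:640,::-1],None,fx=2.8,fy=2.8,interpolation=cv2.INTER_CUBIC))
E
```

```text
t: 25.9
position: [0.5207, -0.1385, 0.0377]
ee_rot: [-179.6, -0.0, 83.9]
wrist_force: [-9.2, -0.8, 7.1]
opening: 0.0237
t 25.90 pos [ 0.5207 -0.1385  0.0377] rot [-179.62   -0.     83.85] F [-9.2 -0.8  7.1] open 23.7
turn [-0.075 -0.     0.01 ] shift after turn [0.02  0.184 0.003]
```

View pics/w13c.png

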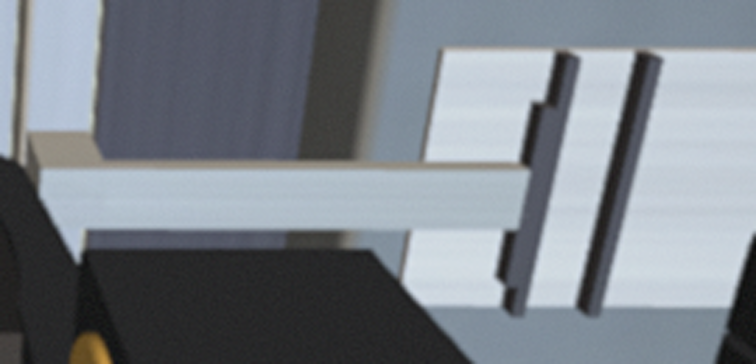

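```bash
python3 -m creep '[[[0,0,0],[0,0,-0.01],15],[[0,0,0],[0,0,-0.012],15],[[0,0,0],[0,0,0],15],[[0,0,0],[0,0,0],15]]' 60
python3 plan.py .53 -.1385 .0375 83.8
python3 -m creep '[[[0,0,0],[0,0.04,0],15],[[0,0,0],[0,0.04,0],15],[[0,0,0],[0,0,0],15],[[0,0,0],[0,0,0],15]]' 60
python3 plan.py .53 -.1385 .0375 83.8
```

```text
t: 26.3
position: [0.5223, -0.1384, 0.0378]
ee_rot: [-179.8, -0.0, 83.8]
wrist_force: [-3.3, -0.3, -6.6]
opening: 0.0236
t 26.30 pos [ 0.5223 -0.1384  0.0378] rot [-1.7981e+02 -2.0000e-02  8.3820e+01] F [-3.3 -0.3 -6.6] open 23.6
turn [-0.037 -0.004  0.005] shift after turn [0.014 0.154 0.007]
t: 26.7
position: [0.5259, -0.1387, 0.0379]
ee_rot: [-179.7, -0.0, 83.8]
wrist_force: [-6.9, -1.0, -7.0]
opening: 0.0236
t 26.70 pos [ 0.5259 -0.1387  0.0379] rot [-1.7974e+02 -2.0000e-02  8.3830e+01] F [-6.9 -1.  -7. ] open 23.6
turn [-0.052 -0.005  0.006] shift after turn [0.013 0.081 0.008]
```

```bash
python3 -m creep '[[[-0.04,0,0],[0,0.04,0],15],[[-0.02,0,0],[0,0.05,0],15],[[0,0,0],[0,0,0],15],[[0,0,0],[0,0,0],15]]' 60
python3 plan.py .5308 -.1385 .0375 83.8
python3 - <<'E'
from bench import capture,sensors
import cv2,pickle
from h import *
c=capture("wrist");pickle.dump(c,open("w14.pkl","wb"));cv2.imwrite("pics/w14.png",c["img"][...,::-1])
E
```

```text
t: 27.1
position: [0.5293, -0.1391, 0.0378]
ee_rot: [-179.9, -0.0, 83.8]
wrist_force: [-9.1, -0.8, -4.6]
opening: 0.0236
t 27.10 pos [ 0.5293 -0.1391  0.0378] rot [-1.7991e+02 -3.0000e-02  8.3840e+01] F [-9.1 -0.8 -4.6] open 23.6
turn [-0.018 -0.006  0.008] shift after turn [0.015 0.028 0.006]
```

View pics/w14.png

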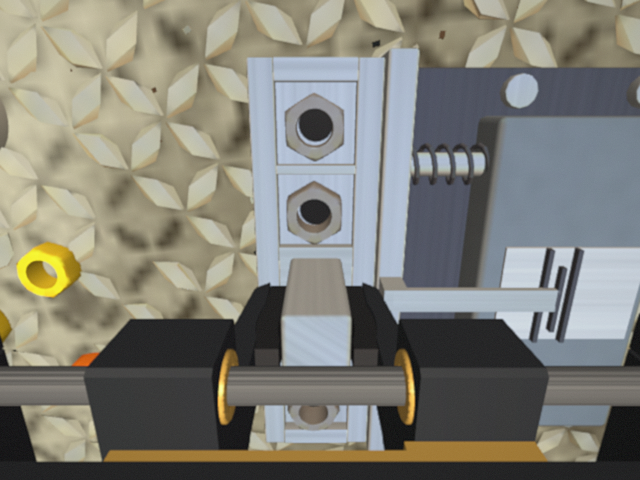

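The pointer's crossbar at (561,300) stands between the ridges at (545,300) and (575,300). A fine adjustment and flushness check follow.

```bash
python3 -m creep '[[[-0.02,0,0],[0,0.025,0],15],[[0,0,0],[0,0,0.004],15],[[0,0,0],[0,0,0],15],[[0,0,0],[0,0,0],15],[[0,0,0],[0,0,0],15]]' 60
python3 plan.py .5308 -.1385 .0375 83.8
python3 - <<'E'
from bench import capture,sensors
import cv2,pickle
from h import *
c=capture("wrist");pickle.dump(c,open("w15.pkl","wb"));cv2.imwrite("pics/w15c.png",cv2.resize(c["img"][40:280,230:460,::-1],None,fx=2.4,fy=2.4,interpolation=cv2.INTER_CUBIC))
cv2.imwrite("pics/w15d.png",cv2.resize(c["img"][230:360,370:640,::-1],None,fx=2.8,fy=2.8,interpolation=cv2.INTER_CUBIC))
s=capture("scene");cv2.imwrite("pics/s15.png",cv2.resize(s["img"][180:340,300:500,::-1],None,fx=3.7,fy=3.7,interpolation=cv2.INTER_CUBIC))
E
```

```text
t: 27.65
position: [0.5304, -0.1392, 0.0378]
ee_rot: [-180.0, -0.0, 83.8]
wrist_force: [-10.2, -0.8, -2.7]
opening: 0.0233
t 27.65 pos [ 0.5304 -0.1392  0.0378] rot [-1.7999e+02 -3.0000e-02  8.3840e+01] F [-10.2  -0.8  -2.7] open 23.3
turn [-0.001 -0.006  0.007] shift after turn [0.015 0.006 0.006]
```

View pics/w15c.png

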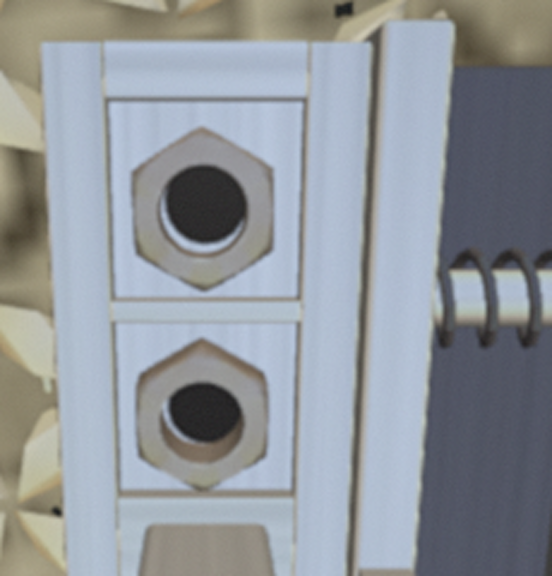

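View pics/w15d.png

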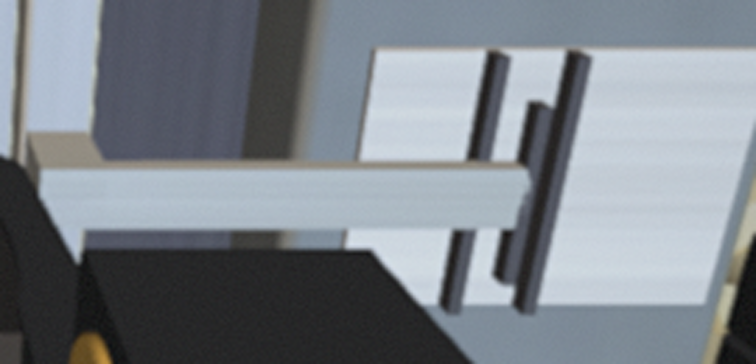

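View pics/s15.png

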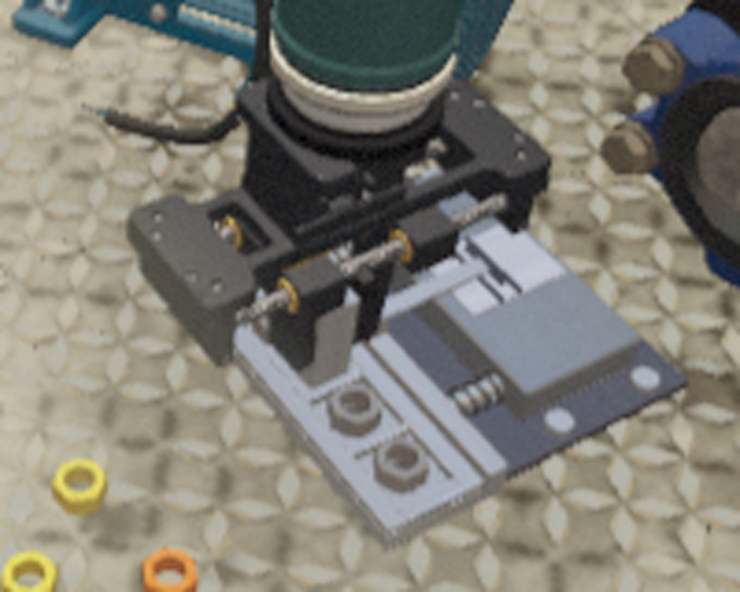

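```bash
python3 - <<'E'
from h import *
c=load("w15.pkl"); f=lambda u,v,z: ray(c,230+u/2.4-.3,40+v/2.4-.3,z)[:2]
th=np.deg2rad(-6.05);X=np.array([np.cos(th),np.sin(th)]);Y=np.array([-np.sin(th),np.cos(th)])
b=f(372,43,.018);b2=f(350,560,.018);g=f(386,23,.025);g2=f(358,560,.025)
print("fence corner",g,"push",(g-np.array([.5563,-.0412]))@X,"gap top/bottom",(g-b)@X,(g2-b2)@X,"yend",(g-b)@Y)
print("yaws",-np.degrees(np.arctan2(*(b-b2))),-np.degrees(np.arctan2(*(g-g2))))
P=cloud(c);
# push by depth: fence top points
m=(P[...,2]>.02)&(P[...,2]<.03)
h=lambda u,v,z: ray(c,370+u/2.8-.3,230+v/2.8-.3,z)[:2]
for v,u in((300,560),(300,554),(290,540),(270,560),(265,575),(325,553)): print(u,v,P[v,u].round(4))
r1=h(497,55,.035);r2=h(580,55,.035);r1b=h(452,300,.035);r2b=h(526,300,.035);p=h(542,110,.037);pb=h(506,275,.037)
print("ridge",r1@X,r1b@X,"|",r2@X,r2b@X,"pointer",p@X,pb@X)
E
python3 plan.py .5308 -.1385 .0375 83.8
```

```text
fence corner [ 0.56919996 -0.04268072] push 0.012984171037941746 gap top/bottom 0.000899264028974603 0.0003240881180994367 yend 0.0020174308738706947
yaws -5.718776213621541 -6.071596499718817
560 300 [ 0.633  -0.1487  0.0394]
554 300 [ 0.6312 -0.1491  0.0382]
540 290 [ 0.6249 -0.1437  0.0383]
560 270 [ 0.633  -0.1357  0.0375]
575 265 [ 0.6396 -0.1345  0.0366]
553 325 [nan nan nan]
ridge 0.6384150543360714 0.6388310056222272 | 0.6507847036121693 0.6507484998931725 pointer 0.6454436136370237 0.6452688528651997
t 27.75 pos [ 0.5304 -0.1392  0.0378] rot [-1.7999e+02 -3.0000e-02  8.3840e+01] F [-9.5 -1.2 -2.1] open 23.3
turn [-0.002 -0.006  0.007] shift after turn [0.015 0.007 0.005]
```

The push measures 12–13 mm, pointer near mid-ridge, ends centred (2.0 mm overhang, as it should be). The bar is about 0.3° off flush, so I'll trim that.

```bash
python3 -m creep '[[[0,0,0.03],[0,0,0],15],[[0,0,0.03],[0,0,0],15],[[0,0,0],[0,0,0],15],[[0,0,0],[0,0,0],15],[[0,0,0],[0,0,0],15]]' 60
python3 - <<'E'
from bench import capture,sensors
import cv2,pickle
from h import *
c=capture("wrist");pickle.dump(c,open("w16.pkl","wb"));cv2.imwrite("pics/w16c.png",cv2.resize(c["img"][40:280,230:460,::-1],None,fx=2.4,fy=2.4,interpolation=cv2.INTER_CUBIC))
cv2.imwrite("pics/w16d.png",cv2.resize(c["img"][230:450,230:640,::-1],None,fx=1.9,fy=1.9,interpolation=cv2.INTER_CUBIC))
print(sensors.state()["torque"])
E
python3 plan.py .5308 -.1385 .0375 83.8
```

```text
t: 28.25
position: [0.5304, -0.1392, 0.0378]
ee_rot: [-180.0, -0.0, 83.6]
wrist_force: [-10.0, -0.9, -2.8]
opening: 0.0237
[-0.20350663  1.85400018  0.38814101]
t 28.30 pos [ 0.5303 -0.1392  0.0378] rot [-1.7999e+02 -2.0000e-02  8.3580e+01] F [-9.9 -1.4 -2.8] open 23.4
turn [-0.003 -0.005 -0.044] shift after turn [0.015 0.008 0.005]
```

View pics/w16c.png

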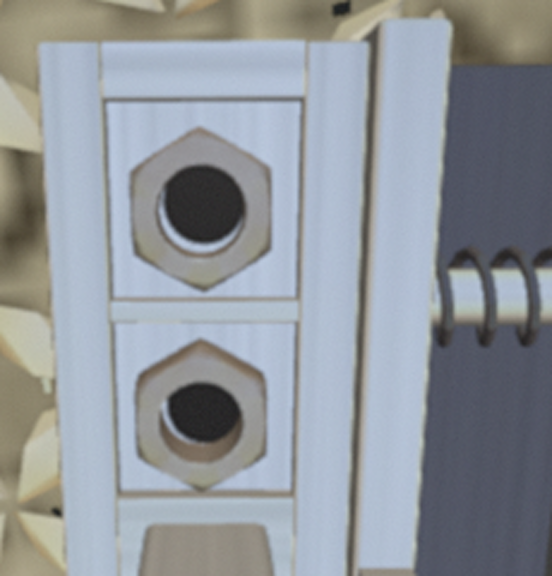

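View pics/w16d.png

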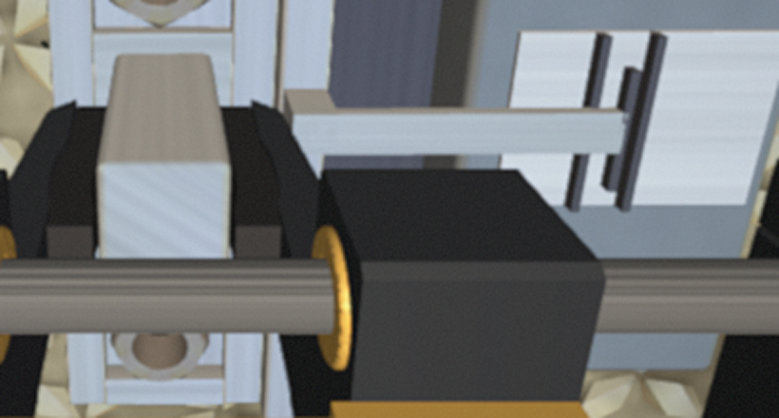

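One concern: the finger tip (z ≈ 38 mm) sits next to the pointer's root, which is up to 40 mm high, and only the bar may be touched. I'll back off, regrip the post about 12 mm higher, and press again.

```bash
python3 -m creep '[[[0,0,-0.03],[0,-0.15,0],15],[[0,0,-0.02],[0,-0.2,0],15],[[0,0,0],[0,-0.15,0],15],[[0,0,0],[0,0,0],15],[[0,0,0],[0,0,0],15]]' 60
python3 plan.py .5053 -.1365 .05 83.8
python3 -m creep '[[[0,0,0],[0,0,0.005],24],[[0,0,0],[0,0,0],28],[[0,0,0],[0,0,0],32],[[0,0,0],[0,0,0],32],[[0,0,0],[0,0,-0.1],32],[[0,0,0],[0,0,-0.14],32],[[0,0,0],[0,0,0],32],[[0,0,0],[0,0,0],32]]'
python3 plan.py .5053 -.1365 .05 83.9
python3 - <<'E'
from bench import capture,sensors
import cv2,pickle
from h import *
c=capture("wrist");pickle.dump(c,open("w17.pkl","wb"));cv2.imwrite("pics/w17.png",c["img"][...,::-1])
E
```

```text
t: 28.8
position: [0.51, -0.1373, 0.0396]
ee_rot: [179.4, 0.0, 83.7]
wrist_force: [0.6, -0.8, -5.2]
opening: 0.0238
t 28.80 pos [ 0.51   -0.1373  0.0396] rot [1.7943e+02 2.0000e-02 8.3740e+01] F [ 0.6 -0.8 -5.2] open 23.8
turn [ 0.114  0.003 -0.012] shift after turn [ 0.005 -0.095 -0.207]
t: 29.6
position: [0.5091, -0.1372, 0.0512]
ee_rot: [179.5, 0.0, 83.8]
wrist_force: [0.3, 0.2, -0.4]
opening: 0.0321
t 29.60 pos [ 0.5091 -0.1372  0.0512] rot [1.7953e+02 1.0000e-02 8.3760e+01] F [ 0.3  0.2 -0.4] open 32.1
turn [ 0.094  0.003 -0.029] shift after turn [ 0.005 -0.078  0.025]
```

View pics/w17.png

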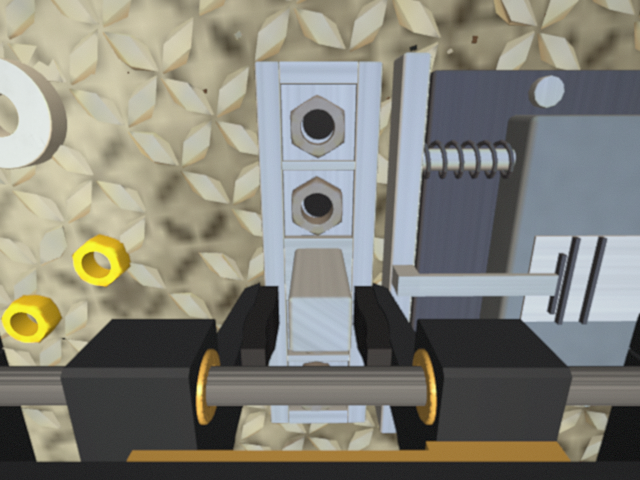

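```bash
python3 -m creep '[[[0.1,0,-0.03],[0,0.03,0],32],[[0,0,0],[0,0,0],32],[[0,0,0],[0,0,0],15],[[0,0,0],[0,0,0],15],[[0,0,0],[0,0,0],15],[[0,0,0],[0,0,0],15],[[0,0,0],[0,0,0],15]]' 60
python3 plan.py .5305 -.1392 .05 83.9
python3 - <<'E'
from bench import capture,sensors
import cv2,pickle
from h import *
c=capture("wrist");pickle.dump(c,open("w18.pkl","wb"));cv2.imwrite("pics/w18c.png",cv2.resize(c["img"][40:280,230:460,::-1],None,fx=2.4,fy=2.4,interpolation=cv2.INTER_CUBIC))
E
```

```text
t: 30.35
position: [0.5101, -0.1371, 0.0504]
ee_rot: [-179.9, -0.0, 83.9]
wrist_force: [1.8, -0.4, -3.5]
opening: 0.0235
t 30.35 pos [ 0.5101 -0.1371  0.0504] rot [-179.9    -0.     83.91] F [ 1.8 -0.4 -3.5] open 23.5
turn [-0.021 -0.001  0.002] shift after turn [0.002 0.41  0.008]
```

View pics/w18c.png

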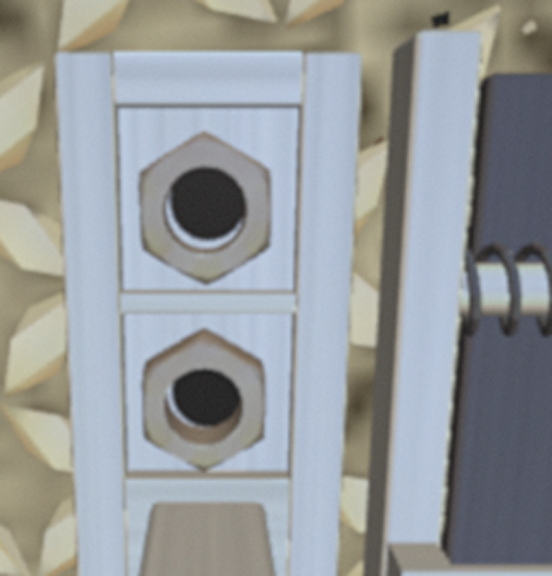

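```bash
python3 -m creep '[[[0,0,0],[0,0.08,-0.003],15],[[0,0,0],[0,0.1,-0.004],15],[[0,0,0],[0,0.08,-0.005],15],[[0,0,0],[0,0.06,-0.005],15],[[0,0,0],[0,0.04,-0.005],15],[[0,0,0],[0,0,0],15],[[0,0,0],[0,0,0],15]]' 60
python3 plan.py .5305 -.1392 .05 83.9
```

```text
t: 31.1
position: [0.5248, -0.1385, 0.0506]
ee_rot: [-179.5, -0.0, 83.9]
wrist_force: [-7.0, -0.3, 2.5]
opening: 0.0235
t 31.10 pos [ 0.5248 -0.1385  0.0506] rot [-1.7948e+02 -3.0000e-02  8.3930e+01] F [-7.  -0.3  2.5] open 23.5
turn [-0.104 -0.007  0.007] shift after turn [-0.001  0.114  0.011]
```

```bash
python3 -m creep '[[[-0.05,0,0],[0,0.05,-0.008],15],[[-0.04,0,0],[0,0.05,-0.008],15],[[0,0,0],[0,0.02,0],15],[[0,0,0],[0,0,0],15],[[0,0,0],[0,0,0],15]]' 60
python3 plan.py .5305 -.1392 .05 83.9
```

```text
t: 31.6
position: [0.5282, -0.1389, 0.0505]
ee_rot: [-179.6, -0.0, 83.9]
wrist_force: [-12.5, 0.3, 5.5]
opening: 0.0235
t 31.60 pos [ 0.5282 -0.1389  0.0505] rot [-1.7962e+02 -5.0000e-02  8.3950e+01] F [-12.5   0.3   5.5] open 23.5
turn [-0.077 -0.01   0.01 ] shift after turn [-0.002  0.047  0.011]
```

Still some downward load (friction); I'll ease it and level the tool.

```bash
python3 -m creep '[[[-0.05,0,0],[0,0,-0.01],15],[[-0.03,0,0],[0,0.01,-0.01],15],[[0,0,0],[0,0,0],15],[[0,0,0],[0,0,0],15]]' 60
python3 plan.py .5305 -.1392 .05 83.9
```

```text
t: 32.0
position: [0.528, -0.1388, 0.0504]
ee_rot: [-180.0, -0.1, 83.9]
wrist_force: [-11.0, -1.3, -1.3]
opening: 0.0235
t 32.00 pos [ 0.528  -0.1388  0.0504] rot [-1.7995e+02 -5.0000e-02  8.3950e+01] F [-11.   -1.3  -1.3] open 23.5
turn [-0.009 -0.011  0.009] shift after turn [-0.002  0.05   0.008]
```

```bash
python3 -m creep '[[[0,0,0],[0,0.02,-0.004],15],[[0,0,0],[0,0.01,0],15],[[0,0,0],[0,0,0],15],[[0,0,0],[0,0,0],15]]' 60
python3 plan.py .5305 -.1392 .05 83.9
python3 - <<'E'
from bench import capture,sensors
import cv2,pickle
from h import *
c=capture("wrist");pickle.dump(c,open("w19.pkl","wb"));cv2.imwrite("pics/w19c.png",cv2.resize(c["img"][40:280,230:460,::-1],None,fx=2.4,fy=2.4,interpolation=cv2.INTER_CUBIC))
cv2.imwrite("pics/w19d.png",cv2.resize(c["img"][220:350,370:640,::-1],None,fx=2.8,fy=2.8,interpolation=cv2.INTER_CUBIC))
E
```

```text
t: 32.4
position: [0.529, -0.1389, 0.0505]
ee_rot: [-179.9, -0.1, 84.0]
wrist_force: [-12.1, -1.8, -0.8]
opening: 0.023
t 32.40 pos [ 0.529  -0.1389  0.0505] rot [-1.7989e+02 -6.0000e-02  8.3950e+01] F [-12.1  -1.8  -0.8] open 23.0
turn [-0.023 -0.011  0.01 ] shift after turn [-0.002  0.03   0.01 ]
```

View pics/w19c.png

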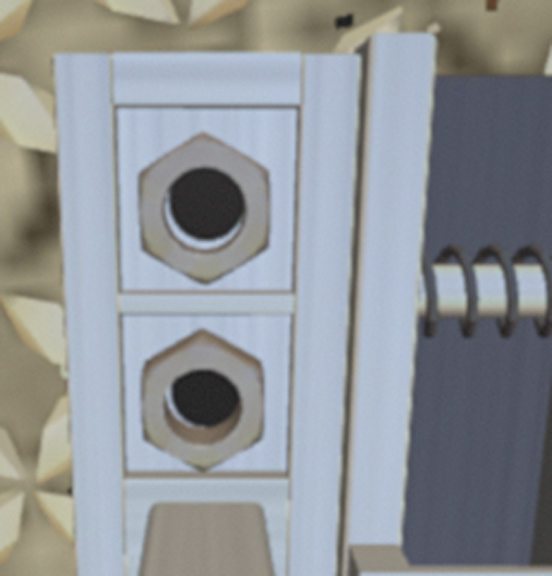

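View pics/w19d.png

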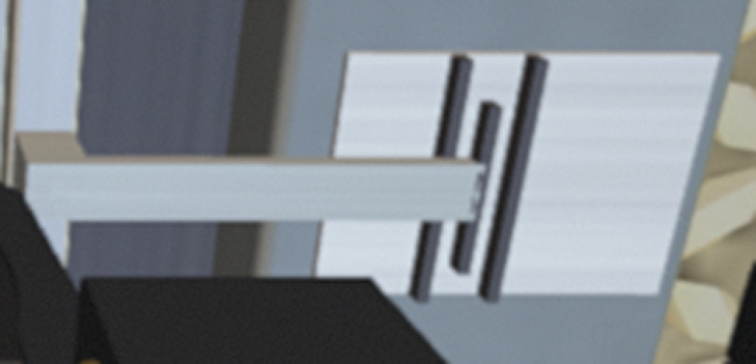

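```bash
python3 - <<'E'
from h import *
c=load("w19.pkl"); f=lambda u,v,z: ray(c,230+u/2.4-.3,40+v/2.4-.3,z)[:2]
h=lambda u,v,z: ray(c,370+u/2.8-.3,220+v/2.8-.3,z)[:2]
th=np.deg2rad(-6.05);X=np.array([np.cos(th),np.sin(th)]);Y=np.array([-np.sin(th),np.cos(th)])
b=f(361,54,.018);b2=f(338,570,.018);g=f(372,35,.025);g2=f(343,570,.025)
print("push",(g-np.array([.5563,-.0412]))@X,"gap",(g-b)@X,(g2-b2)@X,"yend",(g-b)@Y)
print("yaws",-np.degrees(np.arctan2(*(b-b2))),-np.degrees(np.arctan2(*(g-g2))))
r1=h(460,60,.035);r2=h(537,60,.035);r1b=h(421,290,.035);r2b=h(489,290,.035);p=h(490,105,.037);pb=h(460,268,.037)
print("ridge",r1@X,r1b@X,"|",r2@X,r2b@X,"pointer",p@X,pb@X)
E
```

```text
push 0.011252987898918283 gap 0.000659517821659955 -6.0324845745318214e-05 yend 0.0021835470397752388
yaws -5.936434141800321 -6.347201317066107
ridge 0.6383371815076562 0.6388893240819796 | 0.6506746401194256 0.650597854618551 pointer 0.6432642240542742 0.6435715856756622
```

```bash
python3 -m creep '[[[0,0,0],[0,0.02,-0.004],15],[[0,0,0],[0,0,-0.004],15],[[0,0,0],[0,0,0],15],[[0,0,0],[0,0,0],15],[[0,0,0],[0,0,0],15],[[0,0,0],[0,0,0],15]]' 60
python3 plan.py .5305 -.1392 .05 83.9
python3 - <<'E'
from bench import capture,sensors
import cv2,pickle
from h import *
c=capture("wrist");pickle.dump(c,open("w20.pkl","wb"));cv2.imwrite("pics/w20.png",c["img"][...,::-1])
P=cloud(c)
for nm,(v,u) in dict(l1=(150,262),r1=(150,370),l2=(90,262),r2=(90,372)).items(): print(nm,np.nanmedian(P[v-6:v+6,u-2:u+3,2]).round(4))
s=capture("scene");cv2.imwrite("pics/s20.png",cv2.resize(s["img"][180:340,300:500,::-1],None,fx=3.7,fy=3.7,interpolation=cv2.INTER_CUBIC))
E
```

```text
t: 33.05
position: [0.5297, -0.139, 0.0505]
ee_rot: [-179.9, -0.1, 84.0]
wrist_force: [-11.3, -1.6, -3.4]
opening: 0.0234
t 33.05 pos [ 0.5297 -0.139   0.0505] rot [-1.7986e+02 -6.0000e-02  8.3950e+01] F [-11.3  -1.6  -3.4] open 23.4
turn [-0.028 -0.011  0.01 ] shift after turn [-0.002  0.015  0.01 ]
l1 0.0181
r1 0.0179
l2 0.0179
r2 0.0179
```

View pics/w20.png

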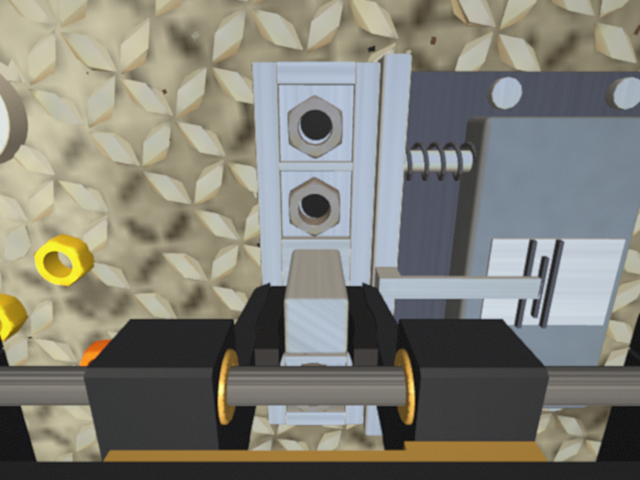

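View pics/s20.png

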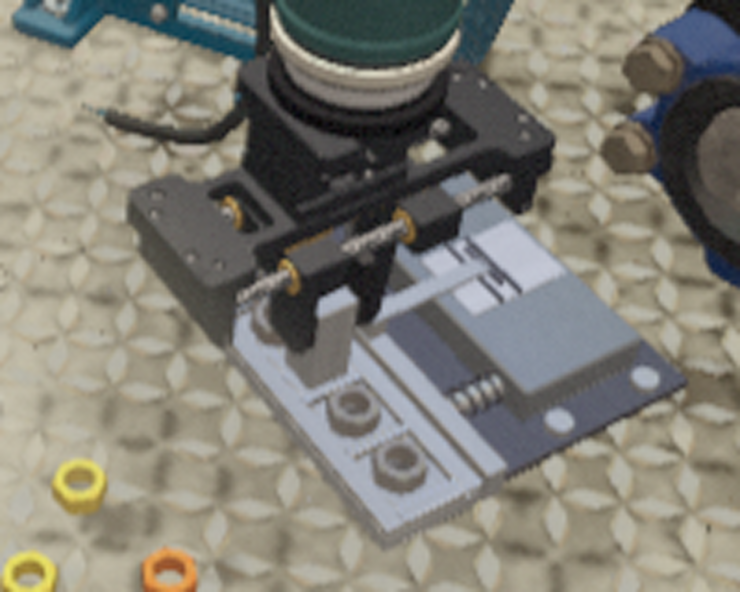

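The pointer at (543,285) stands between the ridges at (530) and (555), the bar top is level at 18 mm, and all nuts are in. One last flushness trim: I'll compare the wrist moment before and after a small yaw.

```bash
python3 -c "
from bench import sensors;print(sensors.state()['torque'])"
python3 -m creep '[[[0,0,0.03],[0,0,0],15],[[0,0,0],[0,0,0],15],[[0,0,0],[0,0,0],15],[[0,0,0],[0,0,0],15]]' 60
python3 - <<'E'
from bench import capture,sensors
import cv2,pickle
from h import *
s=sensors.state();print(s["torque"],s["wrist_force"],s["position"],s["ee_rot"])
def edges(c):
    # subpixel: bar right edge & fence top-front edge via Canny-free gradient on blue-ish rows
    g=cv2.GaussianBlur(cv2.cvtColor(c["img"],cv2.COLOR_RGB2GRAY),(0,0),.8).astype(float)
    out=[]
    for v in range(80,250,10):
        seg=g[v,365:392]; k=int(np.argmin(seg)); out.append((v,365+k,round(seg[k])))
    return out
for n in("w20.pkl",):
    print(edges(load(n)))
c=capture("wrist");pickle.dump(c,open("w21.pkl","wb"));print(edges(c))
for n in("w20.pkl","w21.pkl"):
    i=load(n)["img"][50:260,350:410,::-1]; cv2.imwrite("pics/"+n[:3]+"e.png",cv2.resize(i,None,fx=2.8,fy=2.8,interpolation=cv2.INTER_CUBIC))
cv2.imwrite("pics/e2.png",np.hstack([cv2.imread("pics/w20e.png"),cv2.imread("pics/w21e.png")]))
E
```

```text
[-0.3099813   2.33486505 -0.0287928 ]
t: 33.55
position: [0.5297, -0.139, 0.0505]
ee_rot: [-179.9, -0.1, 83.8]
wrist_force: [-11.8, -1.8, -2.3]
opening: 0.0239
[-0.31482985  2.33321967  0.09977655] [-11.80363438  -1.77649427  -2.31034558] [ 0.52974287 -0.13902649  0.05047983] [-1.79859490e+02 -5.04582757e-02  8.38226162e+01]
[(80, 381, 93), (90, 380, 101), (100, 380, 96), (110, 379, 102), (120, 379, 97), (130, 378, 103), (140, 378, 98), (150, 377, 103), (160, 377, 100), (170, 376, 104), (180, 376, 101), (190, 375, 104), (200, 375, 102), (210, 374, 104), (220, 374, 103), (230, 373, 105), (240, 373, 103)]
[(80, 380, 101), (90, 380, 96), (100, 379, 100), (110, 379, 98), (120, 378, 101), (130, 378, 100), (140, 377, 101), (150, 377, 101), (160, 376, 100), (170, 376, 105), (180, 375, 102), (190, 375, 107), (200, 375, 103), (210, 374, 107), (220, 374, 103), (230, 373, 107), (240, 373, 104)]
```

View pics/e2.png

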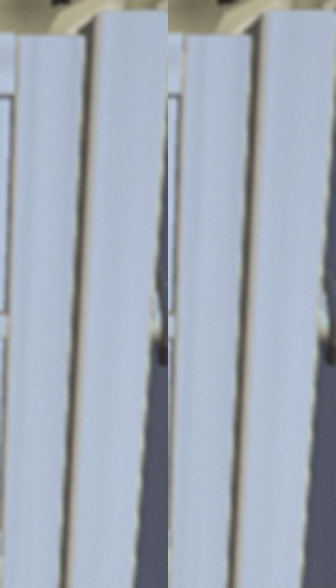

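The bar and fence keep the same thin, even seam and resist the turn together, so the bar is flush. Handing in.

```bash
python3 -c "
from bench import sensors,workorder
s=sensors.state();print(s['t'],s['wrist_force'],s['opening']);print(workorder.job_done())"
```

```text
33.6 [-11.362201    -2.00602079  -2.96776397] 0.02351054342415256
the job is handed in; nothing more can be done
None
```

Both spare nuts are in the two empty seats, and the bar is still being pressed against the sprung stop by its post. I handed in at 33.6 s with the grip closed.

**What I did:**
- **Moved the bar first:** I drew it about 45 mm towards the robot before laying the nuts, because the motor left no room for the gripper over the empty seats.
- **Nuts:** I laid both grey spares flat into the empty seats beside the post.
- **Bar to the stop:** I carried the bar by its post to the fence, lowered it flat onto the bench and pressed.
- **Regripped higher:** After the first press, the finger tips stood very close to the pointer's root. I could not tell whether they touched it. I backed off, took the post about 12 mm higher and pressed again; I made no separate contact check afterwards.

**Last checks:**
- **Pointer:** it stands between the ridges. The last full measurement gave about 11.3 mm of travel (9 N), and I then pushed slightly further.
- **Force:** the wrist read about 11.4 N along the push. That includes some bench friction, so the spring carries roughly 9–10 N.
- **Bar:** its top is level at 18 mm, and it is centred along the fence to about 0.2 mm. The other three nuts were visible in their seats at the end; the gripper partly hid the inner original one.
- **Disagreement:** edge measurements still showed the bar about 0.3–0.4° off the fence. The seam looks even, and a small test turn moved nothing, so I take the bar as flush.

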